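Clamp a ram barrel in the marking fixture

TASK

Lift the sprung clamp bar out of its fork and turn it aside. Take the steel ram barrel from its wooden rest, lay it in the two V-rests of the fixture with its plain foot towards the length stop, and slide it along gently until it is fully home against the stop, the stop's sprung pin pushed in but the stop itself not shoved out of its setting. Then lift the bar, turn it back over the barrel and let it down gently into its fork so that it holds the barrel; drop and force nothing, and leave the other things on the bench alone.

Things in the scene. Friction and masses are not known exactly. Their poses are not given: they have to be found in the camera images.
- fixture: The work fixture, bolted to the bench: grey base plate 165 x 245 x 12 mm (x -55 to 110 mm, y -100 to 145 mm) carrying all its parts. Origin on the bench top under the middle of the barrel's bed; z up, y along the bed towards the length stop, x across it towards the clamp pillar (34 mm across, 62 mm high, at x = 52, y = -51 mm).
- bed (a point): Middle of the bed, 60 mm over the bench: the axis of a 40 mm barrel lying in the V-rests runs through it along the fixture's y. The two nylon-faced 90-degree V-rests, 22 mm long, 62 mm wide, tops 59 mm high, are centred 51 mm either side of it; between them is an 80 mm gap, open down to the base plate, for the fingers.
- bracket (a point): On the bed's axis in the middle of the length stop's bracket (46 x 26 mm, 84 mm high, wing screw to 104 mm), 117 mm from the bed's middle. The stop is a steel rod 24 mm across on the axis. It is set anew for every job and not measured: its face is 66 to 94 mm from the bed's middle; slide the barrel up to it by feel.
- fork (a point): Middle of the fork behind the pillar, 74 mm over the bench, that takes the bar's 14 mm wide tail: 17 mm clear between a short lug on the +y side (top 91 mm over the bench) and a tall lug on the -y side (top 112 mm).
- pivot (a point): The point on the upright axis about which the clamp bar turns, 74 mm above the bench (x = 52, y = -51 mm in the fixture's frame).
- clamp_hub (a joint): How far the clamp bar is raised against its spring, m: 0 lowest, 0.030 highest. The spring pulls down with 5 N (at 0) to 12.5 N (at 0.030), besides the bar's weight of 2.6 N. At 0.005 to 0.006 the bar bears on a barrel lying in the V-rests. To turn out of or into the fork it must be raised over the short lug: more than 0.012, best about 0.020.
- clamp_bar (a joint): Turn of the clamp bar about the pillar, rad: 0 closed, across the bed towards the fixture's -x, its tail in the fork against the tall lug (end of travel); grows counter-clockwise seen from above, to 1.9. At 1.5 the bar points along the fixture's -y, clear of the bed. Slight friction keeps it at any angle, but let go it is pulled down.
- clamp_arm: The clamp bar: dark steel, 20 mm wide, 12 mm thick, reaching 116 mm from the pivot along its -x axis, with a 46 mm long tail along +x. Origin on the pivot axis, level with the underside of its rubber pad (30 x 18 mm, 52 mm from the pivot), which bears on the barrel. The bar's top is 17 mm over this origin. Mass 0.27 kg with its pin.
- knob (a point): Middle of the upright round black knob at the bar's free end, 102 mm from the pivot: 24 mm across, 34 mm tall (17 mm above and below this point), on a thin neck that lifts it 5 mm off the bar's top. With the bar lowest this point is 113 mm over the bench. Grasp it from above.
- nose (a joint): How far the sprung brass pin (12 mm across) in the stop's face is pushed in, m: 0 free, standing 5 mm out; 0.005 flush, when the barrel's foot is on the stop's face. Its spring gives under 1 N, so a barrel lying in the V-rests (it slides there with about 2 to 4 N) stays where it is let go.
- stop_rod (a joint): How far the length stop has been shoved out of its setting, m: 0 as set for the job (wherever that is), grows away from the bed. Only the wing screw holds it: pushed with more than about 12 N it slips and the set length is lost.
- barrel: Ram barrel: steel cylinder 40 mm across, 0.5 to 0.8 kg. Origin on its axis, y along it (z may point any way round it): plain foot at y = 80 mm, the tube's other end at -85 mm, then a dark gland nut 46 mm across to -103 mm and a rod stub 18 mm across to -117 mm. It starts lying level on the wooden rest, its axis 36 mm over the bench.
- rest: Wooden rest, fixed: board 120 x 190 x 10 mm with two pairs of blocks (tops 23 mm over the bench, 22 mm long) centred 58 mm either side of its middle along its y, on which the barrel lies; 94 mm are free between the pairs for the fingers. Origin under its middle.
- barrel_foot (a point): Centre of the barrel's plain flat foot face, the end that goes against the length stop.
- spray_can: Bystander: upright spray can 58 mm across, 170 mm tall; origin under its middle. Leave it alone.
- wrench: Bystander: spanner 190 mm long lying flat; leave it alone.
- die: Bystander: stepped steel punch die 48 mm across, 34 mm tall; origin under its middle. Leave it alone.
Things that resemble listed ones, but are neither listed nor needed, are in the scene too. What is shaped like the barrel but yellow is not meant.

How it is judged:
By the outcome, as a careful person would: the job done as asked, in the order asked, and still so for the second after the job is handed in, with the robot touching nothing.
It also fails if it takes over 72 s, if anything falls off the work surface, if the arm or the gripper's body presses on something with over 40 N, if the wrist force passes 120 N, or if a joint passes its speed limit or range.

ROBOT

A 6-joint arm with a two-finger parallel gripper is mounted at the origin on the work surface. World frame = base frame: x ahead of the robot, y to its left, z up, the work surface at z = 0. Lengths are in m, angles in rad, forces in N, time in s.
With the tool pointing down it reaches from about 0.35 to 0.775 m from the base axis. Payload 7.3 kg.
Tool frame: the origin (TCP) lies midway between the tips of the shut fingers; the grasp point (between the pads) lies 19 mm behind it; z points along the fingers, y is the direction in which the jaws open and shut (so a half turn about z gives the same grasp; the last joint's range is limited). The gripper opens to 92 mm and grips with 3 to 60 N. Pads are 19 mm wide; open, the fingers measure 130 mm over their backs; the gripper's body (75 mm by 190 mm) begins 47 mm behind the grasp point.
Start: joints at [-1.387, 0.342, 1.524, -0, 1.275, -0.146], TCP at [0.17, -0.497, 0.2] pointing down, gripper open.
Joint ranges: [-2.53, 2.53], [-0.77, 2.02], [0.04, 2.7], [-1, 4.14], [0.28, 2.66], [-3.11, 3.11]. Speed limits (rad/s): [2.57, 2.57, 3.14, 3.14, 3.14, 3.14].

INTERFACE

Orientations are given as a unit quaternion [x, y, z, w].
In Python, from workcell import get_state, vision, order gives the robot as it stands.
- The arm moves only by the shell command python3 -m jog 'ROWS' [OPENING]. ROWS is JSON, a list of rows, each a list of 2 entries, a list of its own where there are three numbers: the shift along the tool's x, y, z in cm, then the turn about the tool's z in degrees. In form: [[[tx, ty, tz], roll], ...]. A call has 1 to 5 rows; each row is the pose to reach, as a shift and turn from the pose commanded when the call began, along the tool's axes at that moment; what a row does not reach only later rows make up. A row lasts 1/8 s, in which the tool goes at most 62.5 mm and 10.7 degrees, less where a joint would pass 70% of its speed; a pose out of reach is approached as far as the arm can. A call with a gripper value outside its range is refused whole. OPENING is the closure, from -1 (fully open) to 1 (shut), set as the call begins (- or left out, the last holds). The fingers move at their own pace and stop on an object; the grip force is fixed at half the most. Time passes only in rows, so rows that repeat a pose let the fingers close. It gives the time, the measured TCP pose, the force and the opening at its end, in the units of the state.
- get_state(): the state, without advancing time (a new reading comes with each control period).
- vision.camera(name): name is "scene" or "top" or "wrist"; returns (picture, depth): 420x560x3 uint8, red, green, blue; 420x560 float32, m along the optical axis (not along the pixel's ray), 0 where there is no reading.
- vision.camera_params(name): a dict with "fx", "fy", "cx", "cy" (pixels), "pose" (4x4, takes a point from camera to world coordinates); the wrist camera has in their place "T_tool_cam" (4x4, takes a point from camera to tool coordinates, whose origin is the TCP and whose axes are the flange's). Camera axes: x right, y up, looking along -z (the intrinsics and any distortion apply to the point x, -y, -z); pixel columns grow to the right and rows downward; lengths in m; the calibration is good to about 2 mm. A picture is of the moment at which its call begins: read the wrist's pose just before it. camera_params takes no time and is no camera call.
- order.finish_job(): hands the job in, once; it reports no verdict.
The state is a dict: "clock": time; "joint_positions": joint angles; "joint_velocities": joint speeds; "effort": joint torques, N m; "tcp_pos": TCP position; "tcp_rot": TCP orientation; "contact_force": force on the tool from outside, world axes, zero at the start; "ft_torque": the same for the moment, N m; "finger_gap": finger opening in m.
Only numpy, scipy, OpenCV 4.12 (cv2) and the standard library are available. Lean on these libraries where they do the work, as an engineer would, in place of code of your own. Each camera call takes 0.05 s, during which the arm holds its last target.

## Working session

There is one attempt and no reset: what is moved stays moved. The work goes in short steps, Python scripts to look and compute and a shell command to move; the robot and the scene stay as the last step left them, time stands still between calls to the robot, and variables do not carry over. Pictures are saved under pics/ and viewed, and the job is handed in when it is done.

```bash
ls; mkdir -p pics; python3 - <<'E'
from workcell import get_state, vision, order
import cv2, numpy as np
s=get_state(); print({k:np.round(v,3).tolist() for k,v in s.items()})
for n in ("scene","top","wrist"):
    p,d=vision.camera(n); cv2.imwrite(f"pics/{n}0.png",cv2.cvtColor(p,cv2.COLOR_RGB2BGR)); np.save(f"pics/{n}0d.npy",d)
    c=vision.camera_params(n); print(n,{k:np.round(v,3).tolist() for k,v in c.items()}, (d==0).mean())
E
```

```text
pics
{'clock': 0.0, 'joint_positions': [-1.387, 0.343, 1.525, -0.0, 1.275, -0.146], 'joint_velocities': [-0.001, -0.001, 0.001, 0.001, 0.001, -0.001], 'effort': [0.001, -43.124, -24.422, 0.072, 0.056, -0.0], 'tcp_pos': [0.17, -0.496, 0.2], 'tcp_rot': [0.986, 0.164, -0.0, -0.001], 'contact_force': [-0.229, 0.343, 0.111], 'ft_torque': [0.007, -0.046, -0.011], 'finger_gap': 0.092}
scene {'fx': 422.397, 'fy': 422.397, 'cx': 282.26, 'cy': 211.227, 'pose': [[0.797, -0.412, 0.443, 1.022], [0.604, 0.53, -0.595, -0.794], [0.011, 0.741, 0.671, 0.843], [0.0, 0.0, 0.0, 1.0]]} 0.0038180272108843537
top {'fx': 427.601, 'fy': 427.601, 'cx': 278.121, 'cy': 213.152, 'pose': [[0.01, 0.983, -0.181, 0.287], [-1.0, 0.01, -0.001, -0.119], [0.001, 0.181, 0.984, 1.467], [0.0, 0.0, 0.0, 1.0]]} 0.003996598639455782
wrist {'fx': 337.861, 'fy': 337.861, 'cx': 272.362, 'cy': 210.35, 'T_tool_cam': [[0.0, 0.959, 0.285, 0.078], [1.0, 0.0, -0.001, 0.001], [-0.001, 0.285, -0.959, -0.185], [0.0, 0.0, 0.0, 1.0]]} 0.004204931972789116
```

View pics/scene0.png

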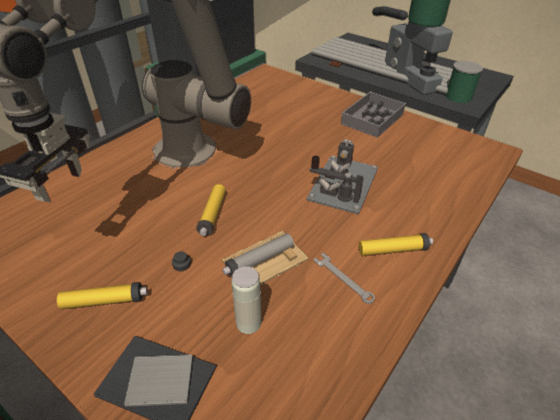

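View pics/top0.png

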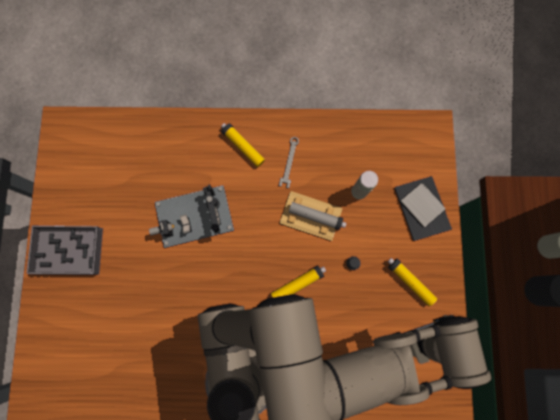

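View pics/wrist0.png

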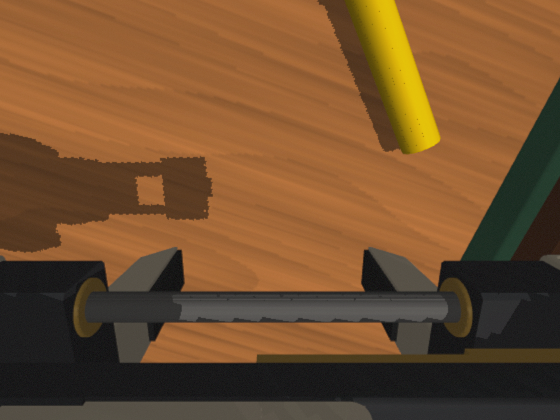

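```bash
cat > h.py <<'E'
import numpy as np, cv2
from scipy.spatial.transform import Rotation as R
from workcell import get_state, vision, order
def T_of(name,s=None):
    c=vision.camera_params(name)
    if name!="wrist": return c,np.array(c["pose"])
    s=s or get_state(); T=np.eye(4); T[:3,:3]=R.from_quat(s["tcp_rot"]).as_matrix(); T[:3,3]=s["tcp_pos"]
    return c,T@np.array(c["T_tool_cam"])
def grab(name,tag):
    s=get_state(); c,T=T_of(name,s); p,d=vision.camera(name)
    cv2.imwrite(f"pics/{tag}.png",cv2.cvtColor(p,cv2.COLOR_RGB2BGR)); np.savez(f"pics/{tag}.npz",p=p,d=d,T=T,K=[c["fx"],c["fy"],c["cx"],c["cy"]])
    return p,d,T,c
def load(tag):
    z=np.load(f"pics/{tag}.npz"); return z["p"],z["d"],z["T"],z["K"]
def cloud(d,T,K):
    fx,fy,cx,cy=K; v,u=np.mgrid[:d.shape[0],:d.shape[1]]
    P=np.stack([(u-cx)/fx*d,-(v-cy)/fy*d,-d],-1)
    return P@T[:3,:3].T+T[:3,3]
def ray(u,v,z,T,K):
    fx,fy,cx,cy=K; r=T[:3,:3]@np.array([(u-cx)/fx,-(v-cy)/fy,-1]); o=T[:3,3]; return o+r*(z-o[2])/r[2]
def crop(p,x0,y0,x1,y1,k,name): cv2.imwrite(f"pics/{name}.png",cv2.resize(cv2.cvtColor(p[y0:y1,x0:x1],cv2.COLOR_RGB2BGR),None,fx=k,fy=k,interpolation=cv2.INTER_CUBIC))
E
python3 - <<'E'
from h import *
for n in("top","scene"):
    p=cv2.imread(f"pics/{n}0.png")[:,:,::-1]; d=np.load(f"pics/{n}0d.npy"); c,T=T_of(n)
    np.savez(f"pics/{n}0.npz",p=p,d=d,T=T,K=[c["fx"],c["fy"],c["cx"],c["cy"]])
p=load("top0")[0]; crop(p,140,180,360,260,3.6,"topc")
p=load("scene0")[0]; crop(p,290,130,400,220,6,"scf"); crop(p,200,220,330,290,6,"scb")
E
```

```text
(no output)
```

View pics/topc.png

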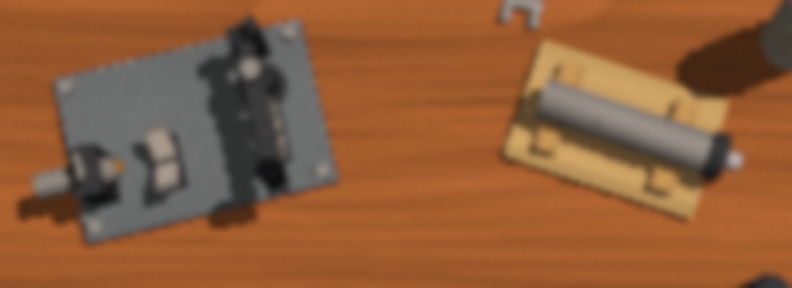

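View pics/scf.png

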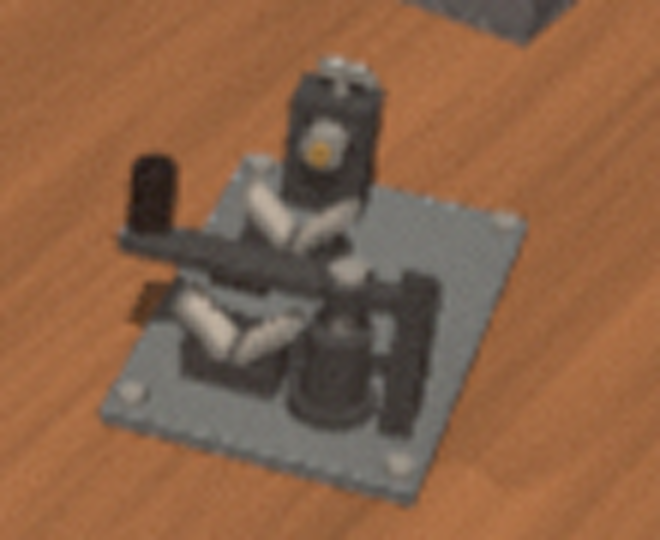

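View pics/scb.png

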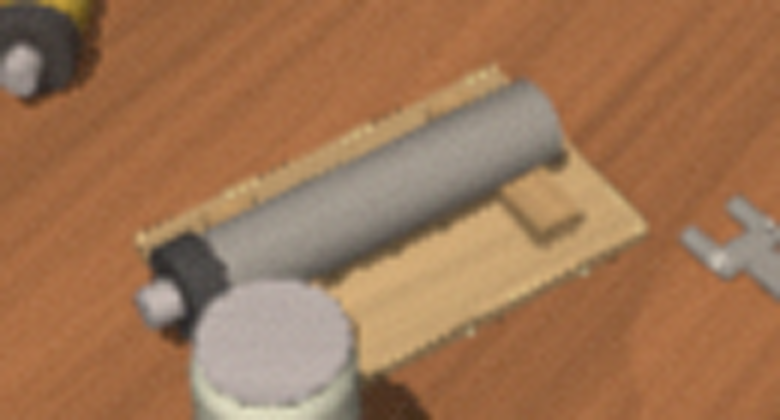

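```bash
python3 - <<'E'
from h import *
p,d,T,K=load("top0")
q=lambda x,y,z:ray(140+x/3.6,180+y/3.6,z,T,K)
C=np.array([q(*a,.012) for a in[(55,87),(297,20),(338,182),(88,243)]]); print(C.round(4))
# corners in fixture: (110,145),(110,-100),(-55,-100),(-55,145)
F=np.array([[.110,.145],[.110,-.1],[-.055,-.1],[-.055,.145]])
def fit(F,W):
    a=F-F.mean(0);b=W-W.mean(0);th=np.arctan2((a[:,0]*b[:,1]-a[:,1]*b[:,0]).sum(),(a*b).sum());c,s=np.cos(th),np.sin(th);Rm=np.array([[c,-s],[s,c]])
    t=W.mean(0)-Rm@F.mean(0); return th,t,(W-F@Rm.T-t)
th,t,r=fit(F,C[:,:2]); print("fixture",np.degrees(th),t,r.round(4))
c,s=np.cos(th),np.sin(th);Rm=np.array([[c,-s],[s,c]]);print("knob",Rm@[-.05,-.051]+t)
X=cloud(d,T,K); 
# barrel by depth: tops
m=(X[...,2]>.046)&(X[...,2]<.075); m[:, :275]=0;m[:,345:]=0;m[:190]=0;m[240:]=0
B=X[m]; print(len(B),B.mean(0)); u,sv,vt=np.linalg.svd(B[:,:2]-B[:,:2].mean(0)); print(vt[0],np.degrees(np.arctan2(*vt[0][::-1])), ((B[:,:2]-B[:,:2].mean(0))@vt[0]).min(),((B[:,:2]-B[:,:2].mean(0))@vt[0]).max(), B[:,2].max())
print("foot,nutend",q(540,100,.036),q(745,160,.036), q(722,157,.036))
for a in [(265,170),(250,68)]: print(X[int(180+a[1]/3.6),int(140+a[0]/3.6)])
E
```

```text
[[0.5826 0.3092 0.012 ]
 [0.6513 0.078  0.012 ]
 [0.4928 0.0336 0.012 ]
 [0.4322 0.2686 0.012 ]]
fixture 15.464736023452625 [0.51919986 0.14332561] [[-0.004  -0.0032]
 [-0.0005  0.0017]
 [-0.0001  0.0013]
 [ 0.0046  0.0002]]
knob [0.48460903 0.08083982]
508 [ 0.5415828  -0.24818643  0.052803  ]
[0.31231018 0.94998019] 71.8014923210342 -0.09328850578247787 0.09351247315546085 0.06240469580419061
foot,nutend [ 0.56964112 -0.1580777   0.036     ] [ 0.51400163 -0.35123164  0.036     ] [ 0.51664759 -0.32963574  0.036     ]
[0.48729703 0.08807296 0.12670558]
[0.58852415 0.10998459 0.09314368]
```

```bash
python3 -m jog '[[[26.2,-11.8,-5],0],[[26.2,-11.8,-5],0],[[26.2,-11.8,-5],0],[[26.2,-11.8,-5],0],[[26.2,-11.8,-5],0]]'; python3 -m jog '[[[0,0,0],0]]'; python3 - <<'E'
from h import *
s=get_state();print(s["tcp_pos"],s["tcp_rot"],s["contact_force"])
grab("wrist","w1")
E
```

```text
clock: 0.78
tcp_pos: [0.3812, -0.2982, 0.2507]
tcp_rot: [0.986, 0.165, 0.0, 0.0]
contact_force: [0.9, -0.7, -0.6]
finger_gap: 0.0919
clock: 0.9
tcp_pos: [0.3814, -0.2985, 0.2506]
tcp_rot: [0.986, 0.166, 0.0, 0.0]
contact_force: [0.1, -0.3, -0.6]
finger_gap: 0.0919
[ 0.38138121 -0.29845859  0.2505929 ] [9.86066065e-01 1.66353530e-01 3.87620116e-04 2.62821280e-04] [ 0.06399039 -0.25935056 -0.57637527]
```

View pics/w1.png

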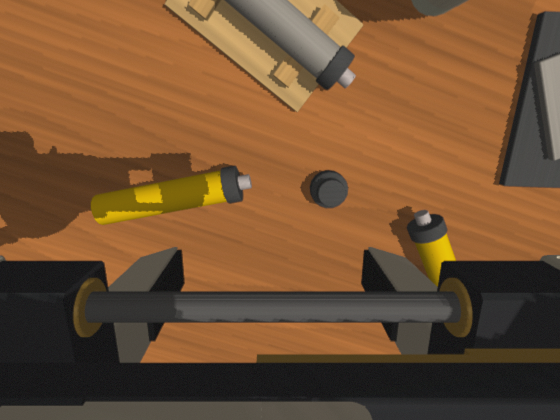

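```bash
python3 -m jog '[[[21.2,-36.7,-3],0],[[21.2,-36.7,-3],0],[[21.2,-36.7,-3],0],[[21.2,-36.7,-3],0],[[21.2,-36.7,-3],0]]'; python3 - <<'E'
from h import *
s=get_state();print(s["tcp_pos"],s["tcp_rot"])
E
```

```text
clock: 1.58
tcp_pos: [0.4397, 0.006, 0.2721]
tcp_rot: [0.987, 0.163, -0.0, 0.0]
contact_force: [0.6, -0.1, 0.1]
finger_gap: 0.0914
[0.4396628  0.00602387 0.27213169] [ 9.86636046e-01  1.62939255e-01 -1.83909339e-04  2.78864695e-04]
```

```bash
python3 -m jog '[[[5.8,-9.8,0],0],[[5.8,-9.8,0],0],[[5.8,-9.8,0],0],[[5.8,-9.8,0],0]]'; python3 - <<'E'
from h import *
s=get_state();print(s["tcp_pos"],s["tcp_rot"])
grab("wrist","w2")
E
```

```text
clock: 2.08
tcp_pos: [0.4629, 0.1158, 0.2717]
tcp_rot: [0.987, 0.164, -0.001, 0.0]
contact_force: [0.2, -0.1, 0.6]
finger_gap: 0.0919
[0.46285096 0.11577814 0.27174949] [ 9.86509628e-01  1.63701575e-01 -6.33982410e-04  3.83187010e-04]
```

View pics/w2.png

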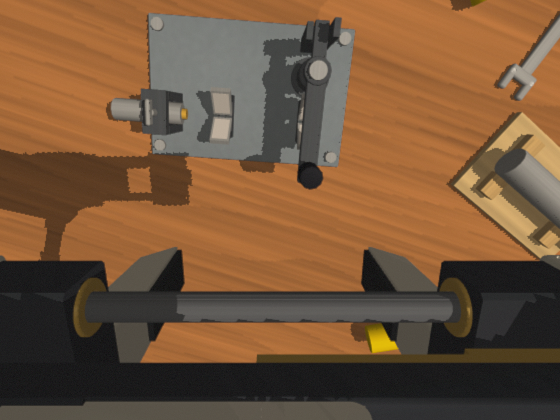

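```bash
python3 - <<'E'
from h import *
p,d,T,K=load("w2"); X=cloud(d,T,K)
crop(p,100,0,370,200,2.9,"w2c")
hsv=cv2.cvtColor(p,cv2.COLOR_RGB2HSV); m=((hsv[...,1]<75)).astype(np.uint8); m[205:]=0; m[:,:100]=0;m[:,370:]=0
g=((abs(X[...,2]-.012)<.004)&(m>0)).astype(np.uint8); g=cv2.morphologyEx(g,cv2.MORPH_OPEN,np.ones((3,3)))
print("plate z",np.median(X[...,2][g>0]))
cs,_=cv2.findContours(g,cv2.RETR_EXTERNAL,cv2.CHAIN_APPROX_NONE); pts=np.vstack(cs)[:,0]
P=X[pts[:,1],pts[:,0],:2]
(c,sz,a)=cv2.minAreaRect((P*1000).astype(np.float32)); print("rect",c,sz,a)
# corners by hand
F=np.array([[.110,.145],[.110,-.1],[-.055,-.1],[-.055,.145]])
C=np.array([ray(u,v,.012,T,K)[:2] for u,v in[(149,14),(354,29),(338,165),(150,153)]])
a=F-F.mean(0);b=C-C.mean(0);th=np.arctan2((a[:,0]*b[:,1]-a[:,1]*b[:,0]).sum(),(a*b).sum());Rm=np.array([[np.cos(th),-np.sin(th)],[np.sin(th),np.cos(th)]]);t=C.mean(0)-Rm@F.mean(0)
print("hand",np.degrees(th),t,(C-F@Rm.T-t).round(4).tolist())
k=(X[...,2]>.118)&(X[...,2]<.14); k[:150]=0;k[200:]=0;k[:,:290]=0;k[:,330:]=0
print("knob",X[k].mean(0),np.median(X[k][:,2]),k.sum(), "pred",Rm@[-.05,-.051]+t)
L=(X-np.array([*t,0])); fx=L[...,0]*Rm[0,0]+L[...,1]*Rm[1,0]; fy=L[...,0]*Rm[0,1]+L[...,1]*Rm[1,1]
for v in(108,110,113,116): print(v,[(u,round(float(fx[v,u])*1e3),round(float(fy[v,u])*1e3),round(float(X[v,u,2])*1e3)) for u in range(165,200,2)])
E
```

```text
plate z 0.012281330536878327
rect (545.0322875976562, 174.22669982910156) (164.77053833007812, 245.14862060546875) 14.88308334350586
hand 14.907807548006012 [0.52417265 0.14558366] [[-0.0012, -0.003], [-0.0013, 0.0007], [0.0021, 0.0004], [0.0004, 0.0019]]
knob [0.48957624 0.08445856 0.12953014] 0.13003730277740375 472 pred [0.48897609 0.08343704]
108 [(165, 5, 105, 83), (167, 5, 104, 80), (169, 5, 104, 71), (171, 5, 101, 72), (173, 5, 100, 71), (175, 5, 98, 70), (177, 6, 95, 70), (179, 6, 93, 72), (181, 6, 92, 67), (183, 6, 92, 56), (185, 5, 101, 11), (187, 6, 99, 11), (189, 6, 96, 13), (191, 6, 93, 13), (193, 6, 91, 13), (195, 6, 89, 11), (197, 6, 86, 12), (199, 7, 83, 12)]
110 [(165, 3, 105, 83), (167, 3, 104, 78), (169, 3, 104, 71), (171, 3, 101, 72), (173, 3, 100, 71), (175, 3, 97, 72), (177, 3, 95, 70), (179, 4, 93, 71), (181, 4, 92, 65), (183, 4, 90, 65), (185, 4, 88, 65), (187, 4, 88, 57), (189, 3, 96, 14), (191, 4, 94, 11), (193, 4, 91, 12), (195, 4, 88, 13), (197, 4, 86, 13), (199, 4, 83, 12)]
113 [(165, 0, 105, 83), (167, 0, 104, 77), (169, 0, 103, 73), (171, 0, 102, 72), (173, 0, 99, 72), (175, 0, 97, 71), (177, 0, 95, 72), (179, 1, 93, 72), (181, 1, 92, 68), (183, 1, 90, 65), (185, 1, 87, 67), (187, 1, 87, 59), (189, 0, 95, 14), (191, 0, 93, 12), (193, 0, 91, 12), (195, 0, 88, 11), (197, 0, 86, 12), (199, 1, 84, 10)]
116 [(165, -3, 104, 84), (167, -3, 104, 79), (169, -3, 104, 72), (171, -3, 102, 71), (173, -3, 99, 72), (175, -3, 98, 70), (177, -3, 95, 72), (179, -3, 93, 72), (181, -3, 92, 65), (183, -3, 90, 66), (185, -2, 88, 66), (187, -2, 87, 59), (189, -4, 96, 13), (191, -4, 93, 12), (193, -4, 91, 13), (195, -3, 88, 11), (197, -3, 86, 12), (199, -3, 83, 13)]
```

View pics/w2c.png

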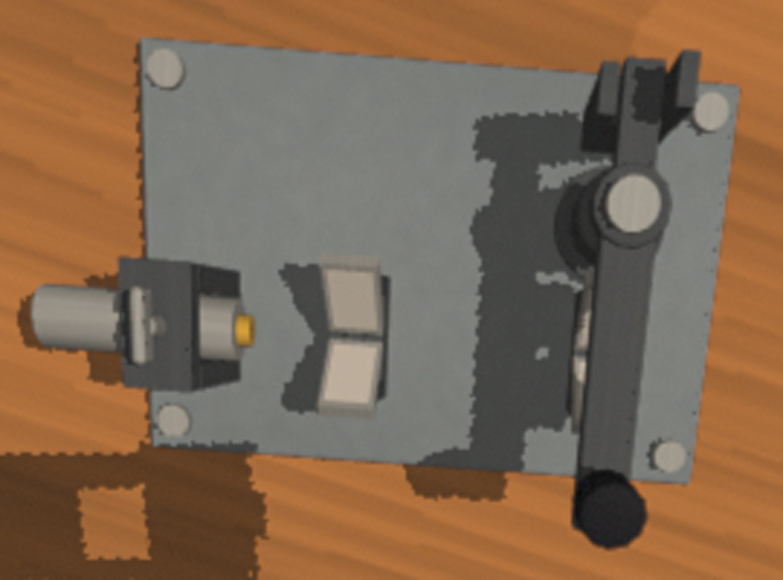

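```bash
python3 -m jog '[[[1.46,3.88,4],0],[[1.46,3.88,8],0],[[1.46,3.88,11],0],[[1.46,3.88,11],0]]'; python3 - <<'E'
from h import *
s=get_state();print(s["tcp_pos"],s["tcp_rot"])
R_=R.from_quat(s["tcp_rot"]).as_matrix(); print(R_.T@(np.array([.4892,.0838,.096])-s["tcp_pos"])*100)
p,d,T,c=grab("wrist","w3"); K=[c["fx"],c["fy"],c["cx"],c["cy"]]
X=cloud(d,T,K); k=(X[...,2]>.126)&(X[...,2]<.134)&(np.hypot(X[...,0]-.489,X[...,1]-.084)<.025); 
if k.sum(): P=X[k]; print(k.sum(),P.mean(0),P.min(0),P.max(0))
E
```

```text
clock: 2.62
tcp_pos: [0.4878, 0.0833, 0.1606]
tcp_rot: [0.987, 0.163, -0.002, -0.0]
contact_force: [0.2, 0.6, 1.1]
finger_gap: 0.0916
[0.48780622 0.0832916  0.16057851] [ 9.86667105e-01  1.62732304e-01 -2.48631718e-03 -1.97253390e-04]
[1.79589948e-01 4.34957992e-03 6.45705614e+00]
894 [0.48991298 0.08400499 0.1299614 ] [0.47794772 0.07219597 0.12610505] [0.50057105 0.09524744 0.13192047]
```

View pics/w3.png

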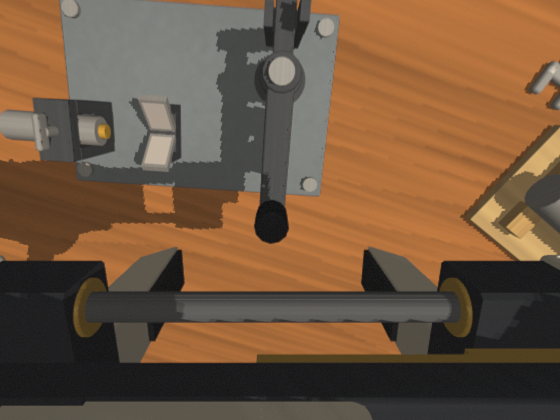

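```bash
python3 -m jog '[[[0.15,0,3],0],[[0.15,0,6],0],[[0.15,0,6.4],0],[[0.15,0,6.4],0]]'; python3 -m jog '[[[0,0,0],0],[[0,0,0],0],[[0,0,0],0],[[0,0,0],0]]' 1;python3 -m jog '[[[0,0,0],0]]'; python3 - <<'E'
from h import *
s=get_state();print(s["tcp_pos"],s["tcp_rot"],s["contact_force"],s["ft_torque"],s["finger_gap"])
E
```

```text
clock: 3.18
tcp_pos: [0.4918, 0.0854, 0.0998]
tcp_rot: [0.986, 0.164, 0.001, 0.0]
contact_force: [0.6, -0.2, -0.1]
finger_gap: 0.0917
clock: 3.68
tcp_pos: [0.4908, 0.0857, 0.0984]
tcp_rot: [0.986, 0.164, 0.0, 0.0]
contact_force: [0.5, 0.4, 0.4]
finger_gap: 0.0562
clock: 3.8
tcp_pos: [0.4907, 0.0857, 0.0983]
tcp_rot: [0.986, 0.164, -0.0, 0.0]
contact_force: [-0.6, 0.1, -0.1]
finger_gap: 0.0463
[0.49073389 0.08566615 0.09825747] [ 9.86433714e-01  1.64160064e-01 -2.80274208e-05  2.71260794e-05] [-0.60126097  0.10718393 -0.06143448] [-0.03700548 -0.01923189  0.01897531] 0.04634216537399888
```

```bash
python3 -m jog '[[[0,0,0.2],0],[[0,0,0.2],0],[[0,0,0.2],0],[[0,0,0.2],0]]' 1; python3 - <<'E'
from h import *
s=get_state();print(s["tcp_pos"],s["tcp_rot"],s["contact_force"],s["ft_torque"],s["finger_gap"])
E
```

```text
clock: 4.3
tcp_pos: [0.4907, 0.0856, 0.0962]
tcp_rot: [0.986, 0.164, -0.0, 0.0]
contact_force: [-0.8, -1.6, -0.7]
finger_gap: 0.0223
[0.49070733 0.08557762 0.09621314] [ 9.86429564e-01  1.64184960e-01 -7.85482740e-05  8.94124764e-05] [-0.76659985 -1.58537303 -0.7385604 ] [-0.08606715  0.02009428 -0.00079843] 0.022343932711725495
```

```bash
python3 -m jog '[[[0,0,-0.5],0],[[0,0,-1],0],[[0,0,-1.5],0],[[0,0,-2],0],[[0,0,-2],0]]'; cat > arc.py <<'E'
from h import *
import sys
P=np.array([.5876,.1096])
s=get_state();print(s["tcp_pos"],s["contact_force"],s["finger_gap"]); M=R.from_quat(s["tcp_rot"]).as_matrix(); r=np.array(s["tcp_pos"][:2])-P
a=np.degrees(np.arctan2(-r[1],-r[0])); print("bar angle",a-14.9,"r",np.hypot(*r), "yaw",np.degrees(np.arctan2(M[1,0],M[0,0])))
for i in range(1,6):
    th=np.radians(float(sys.argv[1])*i); Q=np.array([[np.cos(th),-np.sin(th)],[np.sin(th),np.cos(th)]]); D=Q@r-r
    print((M.T@np.array([*D,0])*100).round(2), -np.degrees(th).round(1))
E
python3 arc.py 9.5
```

```text
clock: 4.92
tcp_pos: [0.4921, 0.0859, 0.1158]
tcp_rot: [0.986, 0.164, 0.001, -0.0]
contact_force: [7.5, 1.1, -11.6]
finger_gap: 0.0224
[0.49206784 0.08591689 0.11579608] [  7.49546291   1.13769808 -11.63315541] 0.022425675079876937
bar angle -0.9766647999863061 r 0.09842399441959068 yaw 18.877755184723707
[-0.01  1.63  0.  ] -9.5
[0.26 3.24 0.  ] -19.0
[0.78 4.78 0.  ] -28.5
[1.56 6.22 0.01] -38.0
[2.55 7.51 0.01] -47.5
```

```bash
python3 -m jog '[[[0,1.6,0],-9.5],[[0.25,3.25,0],-19],[[0.8,4.8,0],-28.5],[[1.55,6.2,0],-38],[[2.55,7.5,0],-47.5]]';python3 arc.py 7
```

```text
clock: 5.55
tcp_pos: [0.5397, 0.0245, 0.115]
tcp_rot: [0.836, 0.549, 0.001, -0.002]
contact_force: [5.9, 10.0, -11.7]
finger_gap: 0.0226
[0.53969003 0.02446837 0.11499514] [  5.85295706  10.02935846 -11.6939264 ] 0.02264926226551991
bar angle 45.730271370270046 r 0.09768704890108688 yaw 66.65769059114484
[-0.05  1.19 -0.  ] -7.0
[ 0.04  2.38 -0.  ] -14.0
[ 0.28  3.55 -0.01] -21.0
[ 0.66  4.68 -0.01] -28.0
[ 1.17  5.76 -0.01] -35.0
```

```bash
python3 -m jog '[[[0,1.25,0],-7.4],[[0.15,2.5,0],-14.8],[[0.45,3.7,0],-22.2],[[0.85,4.9,0],-29.6],[[1.4,6.1,0],-37]]'; python3 -m jog '[[[0,0,0],0]]';python3 arc.py 2;  python3 - <<'E'
from h import *
grab("scene","s1")
E
```

```text
clock: 6.18
tcp_pos: [0.5994, 0.0137, 0.1139]
tcp_rot: [0.618, 0.786, 0.0, -0.003]
contact_force: [0.4, 10.1, -11.6]
finger_gap: 0.0225
clock: 6.3
tcp_pos: [0.5997, 0.0139, 0.1137]
tcp_rot: [0.619, 0.785, 0.0, -0.003]
contact_force: [1.2, 7.4, -10.5]
finger_gap: 0.0225
[0.59967482 0.01386062 0.11365122] [  1.18782203   7.42690928 -10.51512456] 0.022457284684995894
bar angle 82.28829390955525 r 0.09649782614838914 yaw 103.47617517682752
[-0.03  0.34 -0.  ] -2.0
[-0.05  0.67 -0.  ] -4.0
[-0.06  1.01 -0.  ] -6.0
[-0.05  1.35 -0.01] -8.0
[-0.04  1.68 -0.01] -10.0
```

View pics/s1.png

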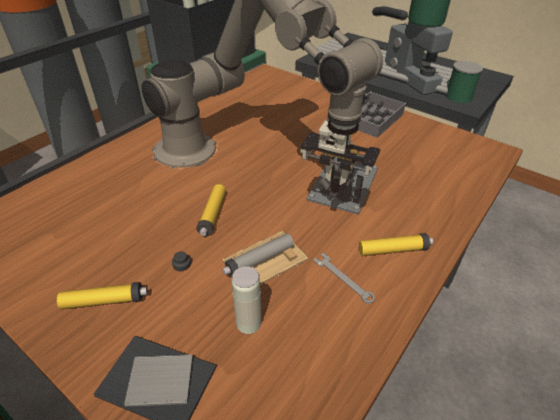

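```bash
python3 -m jog '[[[0,0,0.5],0],[[0,0,1],0],[[0,0,1.4],0],[[0,0,1.7],0],[[0,0,1.8],0]]'; python3 -m jog '[[[0,0,0],0],[[0,0,0],0]]'
```

```text
clock: 6.98
tcp_pos: [0.5999, 0.0129, 0.097]
tcp_rot: [0.62, 0.785, 0.0, -0.002]
contact_force: [0.2, 4.5, -5.4]
finger_gap: 0.0225
clock: 7.22
tcp_pos: [0.5999, 0.013, 0.0973]
tcp_rot: [0.62, 0.785, 0.0, -0.002]
contact_force: [-0.3, 6.5, -5.2]
finger_gap: 0.0227
```

```bash
python3 -m jog '[[[0,0,0.1],0],[[0,0,0.2],0],[[0,0,0.2],0]]'
```

```text
clock: 7.6
tcp_pos: [0.6003, 0.0124, 0.096]
tcp_rot: [0.62, 0.785, 0.0, -0.001]
contact_force: [0.1, 5.9, -2.6]
finger_gap: 0.0222
```

```bash
python3 -m jog '[[[0,0,0.1],0],[[0,0,0.1],0]]'; python3 -m jog '[[[0,0,0],0],[[0,0,0],0],[[0,0,0],0],[[0,0,0],0]]' 0.2
```

```text
clock: 7.85
tcp_pos: [0.6005, 0.0121, 0.0954]
tcp_rot: [0.62, 0.785, 0.0, -0.0]
contact_force: [-1.1, 5.2, 0.4]
finger_gap: 0.0223
clock: 8.35
tcp_pos: [0.6008, 0.011, 0.0954]
tcp_rot: [0.62, 0.785, -0.0, 0.0]
contact_force: [0.5, 0.2, -0.0]
finger_gap: 0.0369
```

```bash
python3 -m jog '[[[0,0,-6],0],[[0,0,-12],0],[[-6,-3,-17.5],5],[[-12,-6,-17.5],15],[[-18,-9,-17.5],25]]' -0.2; python3 -m jog '[[[-8.7,-4.5,0],6.6],[[-8.7,-4.5,0],6.6],[[-8.7,-4.5,0],6.6],[[-8.7,-4.5,0],6.6]]';  python3 - <<'E'
from h import *
s=get_state();print(s["tcp_pos"],s["tcp_rot"])
grab("wrist","w4")
E
```

```text
clock: 8.98
tcp_pos: [0.5613, -0.158, 0.2704]
tcp_rot: [0.776, 0.63, 0.001, 0.001]
contact_force: [0.5, -0.7, 0.4]
finger_gap: 0.0552
clock: 9.48
tcp_pos: [0.5001, -0.2322, 0.269]
tcp_rot: [0.81, 0.586, 0.0, 0.0]
contact_force: [-0.4, 0.0, 0.1]
finger_gap: 0.0551
[ 0.5001429  -0.23224133  0.26902746] [8.10071567e-01 5.86330966e-01 2.09793596e-04 1.01071150e-04]
```

View pics/w4.png

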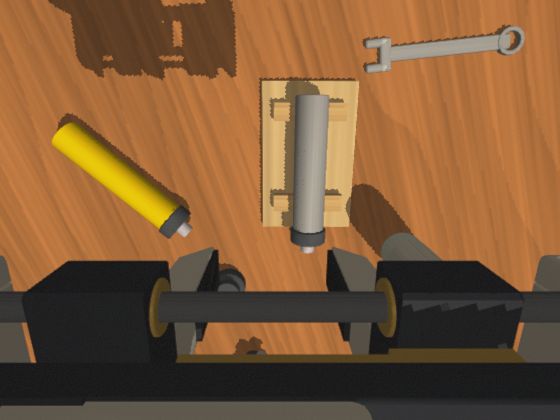

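```bash
python3 - <<'E'
from h import *
p,d,T,K=load("w4"); X=cloud(d,T,K)
m=(X[...,2]>.040)&(X[...,2]<.07); m[:85]=0;m[255:]=0;m[:,:270]=0;m[:,350:]=0
B=X[m]; print(m.sum(),"ztop",np.percentile(B[:,2],[50,90,98]))
g=m.copy(); hsv=cv2.cvtColor(p,cv2.COLOR_RGB2HSV)
# ridge per row: midpoint of tube edges
mid=[]
rows=range(100,222)
# cylinder slices along axis dir: fit axis using points x-y regress weighted on symmetrical slice
c=B[:,:2].mean(0)
for it in range(3):
    pass
t=np.radians(71.8); ax=np.array([np.cos(t),np.sin(t)])
for it in range(3):
    n=np.array([-ax[1],ax[0]]); L=(B[:,:2]-c)@ax; S=(B[:,:2]-c)@n
    tube=(L>-.06)&(L<.09)
    # fit circle: z = zc + sqrt(r^2-(s-s0-kL)^2) -> least squares s0,k,zc
    from scipy.optimize import least_squares
    f=lambda q:(np.hypot(S[tube]-q[0]-q[1]*L[tube],B[tube,2]-q[2])-.02)
    q=least_squares(f,[0,0,.036],loss="soft_l1",f_scale=.002).x
    c=c+n*q[0]; a=np.arctan2(ax[1],ax[0])+np.arctan(q[1]); ax=np.array([np.cos(a),np.sin(a)])
print("axis angle",np.degrees(a),"zc",q[2],"rms",np.std(f(q)),c)
L=(B[:,:2]-c)@ax; print("L ends",L.min(),L.max(), np.percentile(L,[.5,99.5]))
foot=c+ax*np.percentile(L,99.8); org=foot-ax*.08; print("foot",foot,"origin",org)
print("by ray foot z.056",ray(312,97,.056,T,K)," nut/tube edge",ray(308,229,.056,T,K),"nut end z.059",ray(308,243,.059,T,K))
# rest board centre
w=(abs(X[...,2]-.010)<.004)&(hsv[...,0]>12)&(hsv[...,0]<28)
w[:70]=0;w[235:]=0;w[:,:255]=0;w[:,365:]=0
r=cv2.minAreaRect((X[w][:,:2]*1000).astype(np.float32)); print("rest",r)
s=get_state();M=R.from_quat(s["tcp_rot"]).as_matrix();print("yaw",np.degrees(np.arctan2(M[1,0],M[0,0])))
for y in(-.005,0,.005):
  G=org+ax*y; print(y,G,(M.T@(np.array([*G,.2])-s["tcp_pos"])*100).round(2))
E
```

```text
4826 ztop [0.05345345 0.05611771 0.05809487]
axis angle 71.6605907283933 zc 0.03569371034156351 rms 0.000659283889263986 [ 0.54711217 -0.24233415]
L ends -0.10842497226202605 0.08835919089028542 [-0.10542238  0.08787235]
foot [ 0.57480752 -0.15878394] origin [ 0.54963589 -0.23472068]
by ray foot z.056 [ 0.57191915 -0.16027227  0.056     ]  nut/tube edge [ 0.52331745 -0.30891046  0.056     ] nut end z.059 [ 0.51804715 -0.3256656   0.059     ]
rest ((550.8300170898438, -231.51019287109375), (189.7352294921875, 120.24795532226562), 71.5748291015625)
yaw 71.84571625367926
-0.005 [ 0.54806266 -0.23946673] [0.76 4.77 6.89]
0 [ 0.54963589 -0.23472068] [1.26 4.77 6.89]
0.005 [ 0.55120912 -0.22997464] [1.76 4.77 6.89]
```

```bash
python3 - <<'E'
from h import *
o=np.array([.5495,-.2335]);ax=np.array([np.cos(np.radians(71.66)),np.sin(np.radians(71.66))]);n=np.array([ax[1],-ax[0]])
for t in("top0","scene0","w4"):
    p,d,T,K=load(t); X=cloud(d,T,K); m=(X[...,2]>.13)&(X[...,2]<.178)&(abs(X[...,0]-.58)<.09)&(abs(X[...,1]+.34)<.09)
    P=X[m]
    if len(P):
        tp=P[P[:,2]>.165]
        print(t,m.sum(),P.min(0),P.max(0),tp.mean(0) if len(tp) else 0)
        c=(P.min(0)+P.max(0))[:2]/2; print("along,across(tool y)",(c-o)@ax,(c-o)@n)
E
```

```text
top0 302 [ 0.60811119 -0.42931716  0.13071157] [ 0.66384681 -0.37376074  0.17739509] [ 0.63742076 -0.40214119  0.16963168]
along,across(tool y) -0.1322925199548912 0.1349607185761489
scene0 797 [ 0.61159835 -0.42962645  0.13001092] [ 0.66758704 -0.37476221  0.1753144 ] [ 0.63944785 -0.40214283  0.17164428]
along,across(tool y) -0.1317775382955857 0.13859707825552048
```

```bash
python3 -m jog '[[[1,4.77,5],0],[[1,4.77,10],0],[[1,4.77,15],0],[[1,4.77,18],0],[[1,4.77,18],0]]' -0.6; python3 - <<'E'
from h import *
s=get_state();M=R.from_quat(s["tcp_rot"]).as_matrix();print(s["tcp_pos"],s["finger_gap"],np.degrees(np.arctan2(M[1,0],M[0,0])),(M.T@(np.array([.549,-.237,.018])-s["tcp_pos"])*100).round(2))
grab("wrist","w5")
E
```

```text
clock: 10.15
tcp_pos: [0.5475, -0.2359, 0.0864]
tcp_rot: [0.809, 0.587, -0.001, -0.003]
contact_force: [-0.3, -0.1, 0.7]
finger_gap: 0.0735
[ 0.54750437 -0.23589136  0.08637918] 0.07353257650363389 71.90904250114578 [-0.07  0.21  6.84]
```

View pics/w5.png

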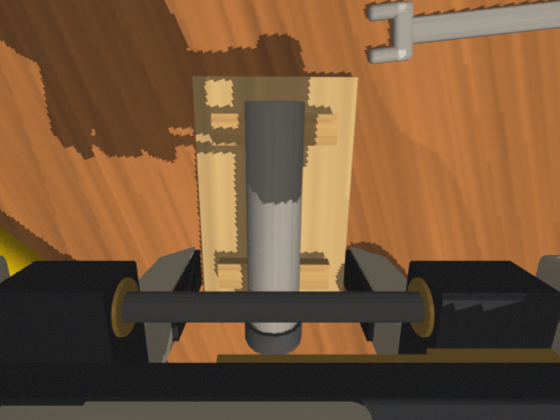

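```bash
python3 - <<'E'
from h import *
p,d,T,K=load("w5"); f=ray(275,102,.056,T,K); s=get_state(); M=R.from_quat(s["tcp_rot"]).as_matrix(); print(f,M.T@(f-s["tcp_pos"]))
X=cloud(d,T,K)
print([(v,X[v,275].round(4).tolist()) for v in range(96,108,2)])
E
python3 -m jog '[[[0,0.15,3],0],[[0,0.15,5.5],0],[[0,0.15,6.8],0],[[0,0.15,6.8],0],[[0,0.15,6.8],0]]'; python3 -m jog '[[[0,0,0],0]]'
```

```text
[ 0.57551905 -0.15920977  0.056     ] [0.08212483 0.00139691 0.03260301]
[(96, [0.5772, -0.1542, 0.0089]), (98, [0.5768, -0.1556, 0.0112]), (100, [0.5764, -0.1569, 0.0095]), (102, [0.5755, -0.1592, 0.0553]), (104, [0.5752, -0.1603, 0.0565]), (106, [0.5748, -0.1614, 0.0561])]
clock: 10.82
tcp_pos: [0.5507, -0.2389, 0.0224]
tcp_rot: [0.81, 0.586, 0.0, 0.001]
contact_force: [0.7, -0.1, 1.0]
finger_gap: 0.0736
clock: 10.95
tcp_pos: [0.5504, -0.2388, 0.0221]
tcp_rot: [0.81, 0.586, 0.0, 0.001]
contact_force: [0.4, -0.4, 0.8]
finger_gap: 0.0735
```

```bash
python3 -m jog '[[[0,0,0.35],0],[[0,0,0.35],0]]'; python3 -m jog '[[[0,0,0],0],[[0,0,0],0],[[0,0,0],0],[[0,0,0],0],[[0,0,0],0]]' 1
```

```text
clock: 11.2
tcp_pos: [0.5495, -0.2384, 0.0172]
tcp_rot: [0.81, 0.586, -0.0, -0.0]
contact_force: [-0.6, -0.3, 0.4]
finger_gap: 0.0732
clock: 11.82
tcp_pos: [0.5474, -0.2376, 0.017]
tcp_rot: [0.81, 0.586, -0.001, -0.002]
contact_force: [-7.0, 0.9, 3.5]
finger_gap: 0.0344
```

```bash
python3 -m jog '[[[0,0,0],0],[[0,0,0],0]]'; python3 - <<'E'
from h import *
s=get_state();print(s["ft_torque"]); grab("wrist","w6"); grab("scene","s2")
p=load("s2")[0]; crop(p,200,180,340,290,5,"s2c")
E
```

```text
clock: 12.08
tcp_pos: [0.5474, -0.2376, 0.017]
tcp_rot: [0.81, 0.586, -0.001, -0.002]
contact_force: [-6.7, 0.7, 3.8]
finger_gap: 0.0343
[0.21409797 1.13491868 0.01876531]
```

View pics/w6.png

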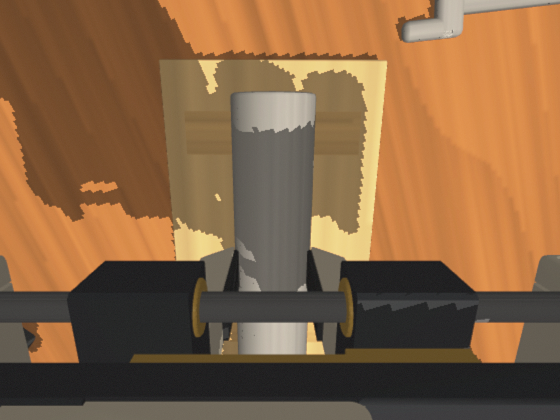

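View pics/s2c.png

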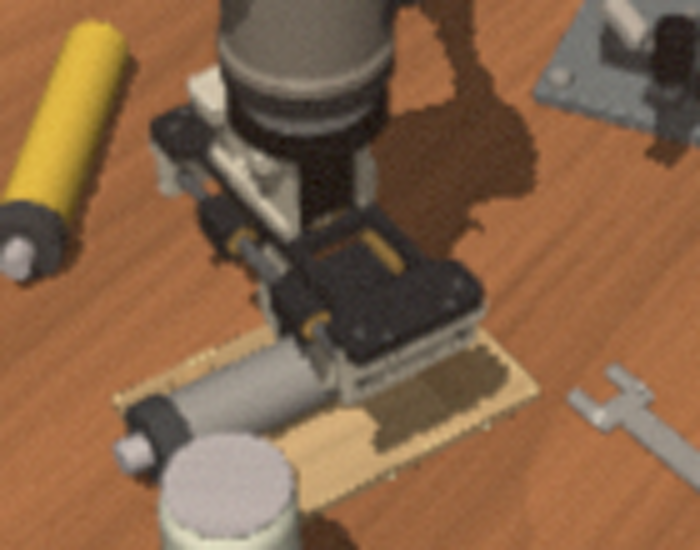

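```bash
python3 -m jog '[[[0,-0.2,-0.5],0],[[0,-0.2,-1.5],0],[[0,-0.2,-2.5],0],[[0,-0.2,-4],0],[[0,-0.2,-4],0]]'; python3 - <<'E'
from h import *
s=get_state();print(s["ft_torque"],s["contact_force"]); p,d,T,c=grab("wrist","w7"); X=cloud(d,T,[c["fx"],c["fy"],c["cx"],c["cy"]])
print([(v,X[v,272].round(4).tolist()) for v in range(84,250,12)])
E
```

```text
clock: 12.8
tcp_pos: [0.549, -0.2385, 0.0594]
tcp_rot: [0.81, 0.586, 0.001, 0.002]
contact_force: [0.3, -0.9, -5.2]
finger_gap: 0.034
[ 0.01979273 -0.07347547  0.01896473] [ 0.2985703  -0.86630059 -5.22580015]
[(84, [0.5793, -0.1505, 0.0108]), (96, [0.5758, -0.1605, 0.0994]), (108, [0.5743, -0.165, 0.0998]), (120, [0.5728, -0.1694, 0.101]), (132, [0.5713, -0.174, 0.1005]), (144, [0.5698, -0.1787, 0.0998]), (156, [0.5682, -0.1836, 0.0993]), (168, [0.5665, -0.1886, 0.0984]), (180, [0.5649, -0.1935, 0.0993]), (192, [0.5633, -0.1985, 0.0997]), (204, [0.5614, -0.2041, 0.0982]), (216, [0.5597, -0.2095, 0.0979]), (228, [0.5579, -0.2148, 0.0986]), (240, [0.5561, -0.2204, 0.0983])]
```

View pics/w7.png

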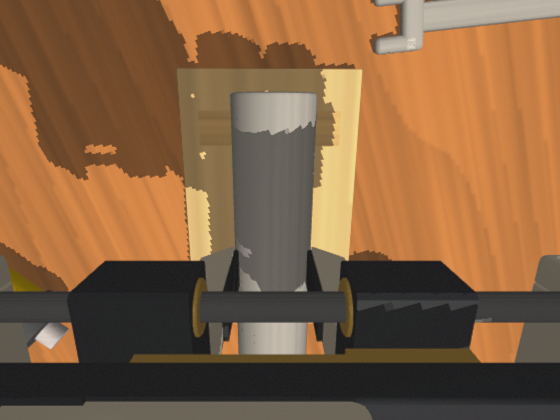

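```bash
python3 - <<'E'
from h import *
p,d,T,K=load("w2"); X=cloud(d,T,K); Rm=np.array([[.9664,-.2571],[.2571,.9664]]); F=(X[...,:2]-[.5242,.1455])@Rm
m=(np.hypot(F[...,0]-.052,F[...,1]+.051)<.02); print(np.percentile(X[m][:,2],[50,90,98,100]))
m=(F[...,0]>.07)&(F[...,0]<.12)&(X[...,2]>.095)&(abs(F[...,1]+.05)<.04); print("lug",F[m].min(0),F[m].max(0),X[m][:,2].max())
E
python3 -m jog '[[[0,0,-4],0],[[4,-1.5,-8],0],[[9,-3.5,-10],-3],[[14,-5.5,-10],-10],[[19,-7.5,-10],-17]]'; python3 -m jog '[[[5,-2,0],-6],[[10,-4,0],-11],[[13,-5.5,0],-16],[[13,-5.5,0],-16]]'; python3 - <<'E'
from h import *
s=get_state();M=R.from_quat(s["tcp_rot"]).as_matrix();print(s["tcp_pos"],s["finger_gap"],np.degrees(np.arctan2(M[1,0],M[0,0])),(M.T@(np.array([.5274,.1333,.1594])-s["tcp_pos"])*100).round(2))
E
```

```text
[0.09235736 0.09742579 0.09831235 0.09962406]
lug [ 0.07931367 -0.06566649] [ 0.09595429 -0.05940213] 0.11407475319962479
clock: 13.48
tcp_pos: [0.5363, -0.0325, 0.1586]
tcp_rot: [0.713, 0.701, 0.001, 0.001]
contact_force: [0.7, -0.0, -0.0]
finger_gap: 0.0003
clock: 13.98
tcp_pos: [0.4831, 0.0991, 0.1582]
tcp_rot: [0.609, 0.793, 0.001, 0.001]
contact_force: [-0.4, -0.2, 0.1]
finger_gap: 0.0002
[0.48314385 0.09910811 0.15817034] 0.00017760891159882843 105.01118242259135 [ 2.16  5.16 -0.12]
```

```bash
python3 - <<'E'
from h import *
grab("wrist","w8"); grab("scene","s3");grab("top","t3")
E
```

```text
(no output)
```

View pics/s3.png

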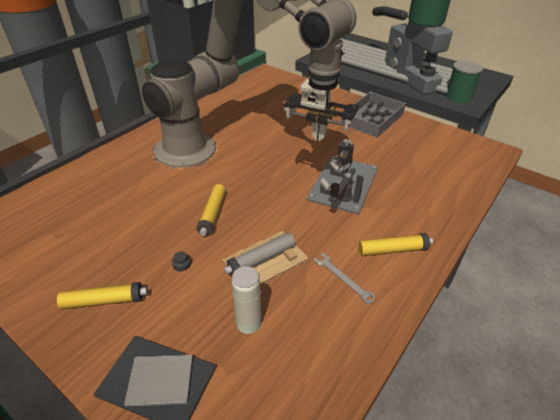

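View pics/w8.png

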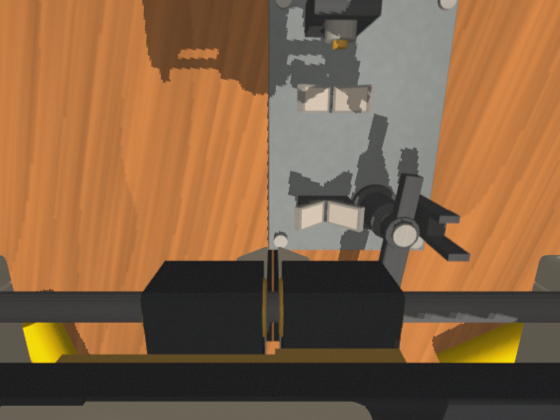

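View pics/t3.png

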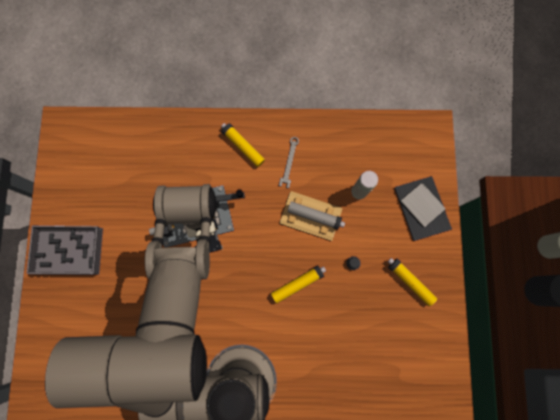

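```bash
python3 - <<'E'
from h import *
for tag in("w5","w7","w8","w3"):
    p,d,T,K=load(tag)
    print(tag); 
    c=vision.camera_params("wrist"); Tc=np.array(c["T_tool_cam"]); Xt=cloud(d,Tc,K)
    for v in (245,250,255,258,262,270,280):
        us={"w5":(172,190,196,350,360,374),"w7":(222,230,236,314,320,330),"w8":(255,264,269,275,280,290),"w3":(150,170,180,366,375,390)}[tag]
        print(v,[tuple((Xt[v,u]*1000).round().astype(int)) for u in us])
p=load("w7")[0]; crop(p,180,220,370,360,4,"w7c")
p=load("w8")[0]; crop(p,180,220,370,360,4,"w8c")
E
```

```text
w5
245 [(np.int64(-36), np.int64(-86), np.int64(87)), (np.int64(-36), np.int64(-70), np.int64(87)), (np.int64(-35), np.int64(-65), np.int64(85)), (np.int64(-35), np.int64(68), np.int64(85)), (np.int64(-35), np.int64(77), np.int64(86)), (np.int64(-35), np.int64(88), np.int64(85))]
250 [(np.int64(-40), np.int64(-86), np.int64(86)), (np.int64(11), np.int64(-39), np.int64(-32)), (np.int64(8), np.int64(-37), np.int64(-27)), (np.int64(8), np.int64(40), np.int64(-27)), (np.int64(10), np.int64(44), np.int64(-32)), (np.int64(-40), np.int64(89), np.int64(86))]
255 [(np.int64(10), np.int64(-47), np.int64(-36)), (np.int64(10), np.int64(-38), np.int64(-37)), (np.int64(9), np.int64(-36), np.int64(-34)), (np.int64(9), np.int64(39), np.int64(-34)), (np.int64(10), np.int64(43), np.int64(-38)), (np.int64(10), np.int64(49), np.int64(-38))]
258 [(np.int64(11), np.int64(-45), np.int64(-41)), (np.int64(9), np.int64(-38), np.int64(-37)), (np.int64(8), np.int64(-36), np.int64(-35)), (np.int64(8), np.int64(38), np.int64(-37)), (np.int64(10), np.int64(42), np.int64(-41)), (np.int64(10), np.int64(49), np.int64
[... 5922 characters left out ...]
), np.int64(-31)), (np.int64(4), np.int64(47), np.int64(-32)), (np.int64(9), np.int64(49), np.int64(-42)), (np.int64(10), np.int64(54), np.int64(-45))]
270 [(np.int64(10), np.int64(-51), np.int64(-53)), (np.int64(8), np.int64(-44), np.int64(-48)), (np.int64(0), np.int64(-44), np.int64(-33)), (np.int64(1), np.int64(47), np.int64(-35)), (np.int64(7), np.int64(47), np.int64(-47)), (np.int64(10), np.int64(52), np.int64(-53))]
280 [(np.int64(11), np.int64(-48), np.int64(-63)), (np.int64(3), np.int64(-45), np.int64(-48)), (np.int64(-5), np.int64(-45), np.int64(-34)), (np.int64(-4), np.int64(47), np.int64(-35)), (np.int64(3), np.int64(47), np.int64(-49)), (np.int64(9), np.int64(49), np.int64(-60))]
```

View pics/w7c.png

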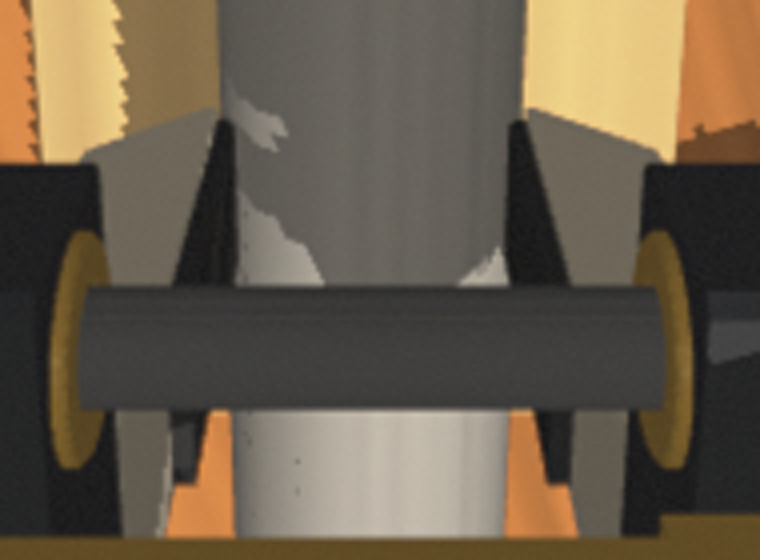

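View pics/w8c.png

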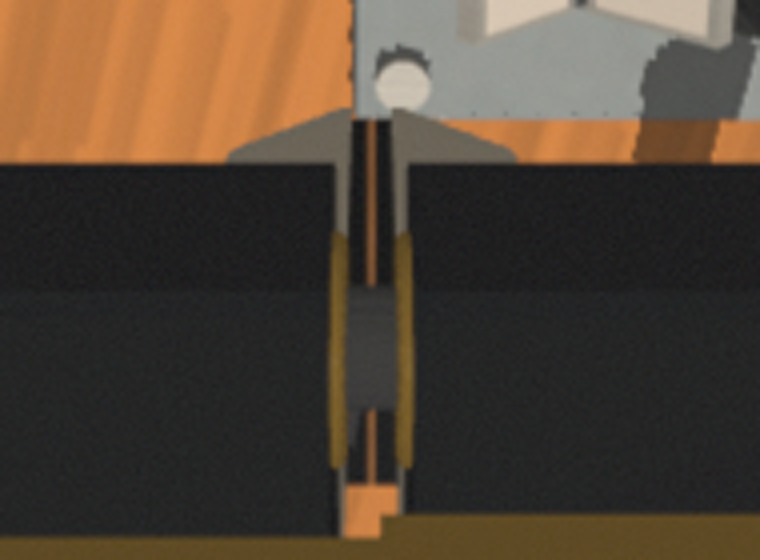

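```bash
python3 -m jog '[[[-6,0,0],6],[[-12,-0.5,0],13],[[-18,-1,0],20],[[-24,-1.5,0],27],[[-30,-2,0],33]]' -0.6; python3 -m jog '[[[-3.5,-3.3,3],0],[[-3.5,-3.3,6],0],[[-3.5,-3.3,6],0]]'; python3 - <<'E'
from h import *
s=get_state();M=R.from_quat(s["tcp_rot"]).as_matrix();print(s["tcp_pos"],s["finger_gap"],np.degrees(np.arctan2(M[1,0],M[0,0])),(M.T@(np.array([.549,-.239,.090])-s["tcp_pos"])*100).round(2))
grab("wrist","w9")
E
```

```text
clock: 14.75
tcp_pos: [0.541, -0.2016, 0.1575]
tcp_rot: [0.812, 0.584, 0.0, 0.0]
contact_force: [1.0, 0.5, -0.2]
finger_gap: 0.0458
clock: 15.12
tcp_pos: [0.4969, -0.2218, 0.0956]
tcp_rot: [0.811, 0.585, -0.001, -0.002]
contact_force: [-0.1, 0.5, 0.4]
finger_gap: 0.0719
[ 0.49688949 -0.22181217  0.09562506] 0.07188336997127093 71.60702200806533 [0.01 5.49 0.54]
```

View pics/w9.png

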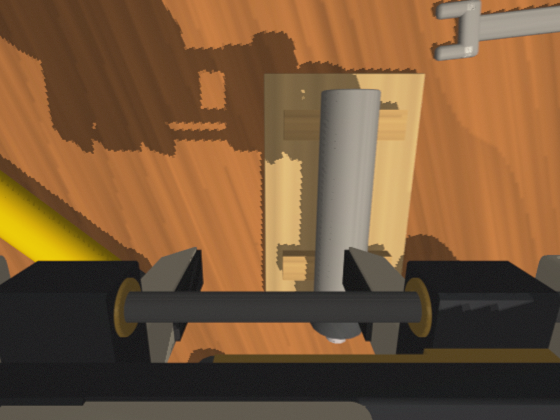

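```bash
cat > cyl.py <<'E'
from h import *
from scipy.optimize import least_squares
def fit(tag,zlo,zhi,box,a0,z0):
    p,d,T,K=load(tag); X=cloud(d,T,K); m=(X[...,2]>zlo)&(X[...,2]<zhi); u0,v0,u1,v1=box; k=np.zeros_like(m);k[v0:v1,u0:u1]=1; B=X[m&k]
    c=B[:,:2].mean(0); a=np.radians(a0)
    for it in range(3):
        ax=np.array([np.cos(a),np.sin(a)]); n=np.array([ax[1],-ax[0]]); L=(B[:,:2]-c)@ax; S=(B[:,:2]-c)@n
        f=lambda q:(np.hypot(S-q[0]-q[1]*L,B[:,2]-q[2]-q[3]*L)-.02)
        q=least_squares(f,[0,0,z0,0],loss="soft_l1",f_scale=.002).x; c=c+n*q[0]; a-=np.arctan(q[1])
    ax=np.array([np.cos(a),np.sin(a)]); L=(B[:,:2]-c)@ax
    return c,np.degrees(a),q[2],np.degrees(q[3]),np.std(f(q)),c+ax*np.percentile(L,99.7),len(B)
E
python3 - <<'E'
from cyl import *
for b in [(300,80,400,245),(300,80,345,245)]:
    c,a,z,tilt,rms,foot,n=fit("w9",.040,.07,b,71.7,.036); print(c,a,z,tilt,rms,foot,n)
ax=np.array([np.cos(np.radians(a)),np.sin(np.radians(a))]); 
for t in("t3",):
    pass
s=get_state();M=R.from_quat(s["tcp_rot"]).as_matrix()
for y in(-.012,-.004):
    G=foot-ax*(.08-y); print(G,(M.T@(np.array([*G,.0145])-s["tcp_pos"])*100).round(2))
E
```

```text
[ 0.56084779 -0.20096012] 71.64958793203117 0.035412003091138185 -0.025529237458143495 0.0005744522564399453 [ 0.57648927 -0.15380387] 8387
[ 0.55984103 -0.20446038] 71.65807695633657 0.03550347494849066 -0.019590115183326613 0.00056837611819494 [ 0.57652937 -0.15412308] 3893
[ 0.54757816 -0.24144906] [-0.31  5.3   8.27]
[ 0.55009566 -0.2338555 ] [0.49 5.3  8.27]
```

```bash
python3 -m jog '[[[-0.1,5.3,0],0],[[-0.1,5.3,3],0],[[-0.1,5.3,6],0],[[-0.1,5.3,7.8],0],[[-0.1,5.3,7.8],0]]' -0.6; python3 -m jog '[[[0,0,0],0],[[0,0,0],0]]'; python3 - <<'E'
from h import *
s=get_state();M=R.from_quat(s["tcp_rot"]).as_matrix();print(s["tcp_pos"],s["finger_gap"],(M.T@(np.array([.5482,-.2396,.0145])-s["tcp_pos"])*100).round(2))
E
```

```text
clock: 15.8
tcp_pos: [0.5491, -0.2384, 0.0195]
tcp_rot: [0.81, 0.587, -0.0, -0.0]
contact_force: [0.0, 0.3, -0.1]
finger_gap: 0.0734
clock: 16.05
tcp_pos: [0.5496, -0.2389, 0.0209]
tcp_rot: [0.81, 0.586, 0.0, 0.001]
contact_force: [0.3, 0.3, -0.1]
finger_gap: 0.0734
[ 0.5496374  -0.2388613   0.02092464] 0.07336039833922213 [-0.11 -0.12  0.64]
```

```bash
python3 -m jog '[[[0,-0.1,0.5],0],[[0,-0.1,0.5],0],[[0,-0.1,0.5],0],[[0,-0.1,0.5],0]]'; python3 - <<'E'
from h import *
s=get_state();M=R.from_quat(s["tcp_rot"]).as_matrix();print(s["tcp_pos"],(M.T@(np.array([.5482,-.2396,.0145])-s["tcp_pos"])*100).round(2),M[:,2])
E
```

```text
clock: 16.55
tcp_pos: [0.5478, -0.2381, 0.0144]
tcp_rot: [0.81, 0.586, -0.0, 0.0]
contact_force: [0.3, -0.2, -0.1]
finger_gap: 0.0735
[ 0.54776968 -0.2381293   0.01444705] [-0.13  0.09 -0.01] [ 7.44887155e-05 -1.29782601e-04 -9.99999989e-01]
```

```bash
python3 -m jog '[[[0,0.1,0],0],[[0,0.1,0],0],[[0,0.1,0],0],[[0,0.1,0],0],[[0,0.1,0],0]]' 1;python3 -m jog '[[[0,0,0],0]]'; python3 -m jog '[[[0,0,0],0],[[0,0,0],0]]'
```

```text
clock: 17.18
tcp_pos: [0.5472, -0.2378, 0.0143]
tcp_rot: [0.81, 0.586, -0.001, -0.001]
contact_force: [-5.7, 0.9, 4.0]
finger_gap: 0.0365
clock: 17.3
tcp_pos: [0.5471, -0.2378, 0.0143]
tcp_rot: [0.81, 0.586, -0.001, -0.001]
contact_force: [-4.2, 2.0, 3.3]
finger_gap: 0.0364
clock: 17.55
tcp_pos: [0.5472, -0.2378, 0.0143]
tcp_rot: [0.81, 0.586, -0.001, -0.001]
contact_force: [-5.4, 0.6, 3.3]
finger_gap: 0.0368
```

```bash
python3 -m jog '[[[0,0.1,0],0],[[0,0.1,0],0],[[0,0.1,0.15],0],[[0,0.1,0.3],0]]' -0.15;python3 -m jog '[[[0,0,0],0],[[0,0,0],0]]'; python3 - <<'E'
from h import *
s=get_state();M=R.from_quat(s["tcp_rot"]).as_matrix();print(s["tcp_pos"],(M.T@(np.array([.5482,-.2396,.0112])-s["tcp_pos"])*100).round(2),M[:,2])
E
```

```text
clock: 18.05
tcp_pos: [0.5497, -0.2387, 0.0112]
tcp_rot: [0.81, 0.586, 0.0, 0.0]
contact_force: [-0.2, -1.2, 0.1]
finger_gap: 0.0528
clock: 18.3
tcp_pos: [0.5497, -0.2387, 0.0114]
tcp_rot: [0.81, 0.586, -0.0, 0.0]
contact_force: [-0.8, 0.1, -0.3]
finger_gap: 0.0526
[ 0.5496697  -0.23870265  0.0113727 ] [-0.13 -0.11  0.02] [ 2.99929686e-05 -7.20329998e-05 -9.99999997e-01]
```

```bash
python3 -m jog '[[[0,-0.3,0],0],[[0,-0.3,0],0],[[0,-0.3,0],0],[[0,-0.3,0],0]]' 1;python3 -m jog '[[[0,0,0],0],[[0,0,0],0]]'
```

```text
clock: 18.8
tcp_pos: [0.547, -0.2379, 0.0116]
tcp_rot: [0.81, 0.586, 0.0, 0.0]
contact_force: [2.0, 0.3, 0.4]
finger_gap: 0.0383
clock: 19.05
tcp_pos: [0.547, -0.2378, 0.0115]
tcp_rot: [0.81, 0.586, 0.0, 0.0]
contact_force: [1.8, -1.5, -0.2]
finger_gap: 0.0384
```

```bash
python3 -m jog '[[[0,0,-0.3],0],[[0,0,-0.8],0],[[0,0,-1.6],0],[[0,0,-2.5],0],[[0,0,-3.3],0]]'; python3 -m jog '[[[0,0,-1.2],0],[[0,0,-2.4],0],[[0,0,-3.6],0],[[0,0,-4.5],0],[[0,0,-4.9],0]]'; python3 - <<'E'
from cyl import *
s=get_state();print(s["ft_torque"],s["contact_force"]); grab("wrist","w10")
E
```

```text
clock: 19.68
tcp_pos: [0.5469, -0.2378, 0.0452]
tcp_rot: [0.81, 0.586, 0.0, 0.0]
contact_force: [0.6, 0.3, -5.4]
finger_gap: 0.0383
clock: 20.3
tcp_pos: [0.547, -0.2379, 0.0942]
tcp_rot: [0.81, 0.586, 0.0, 0.0]
contact_force: [0.4, 0.4, -6.2]
finger_gap: 0.038
[-0.03257926 -0.05810707 -0.03803258] [ 0.44680731  0.43891539 -6.22961505]
```

View pics/w10.png

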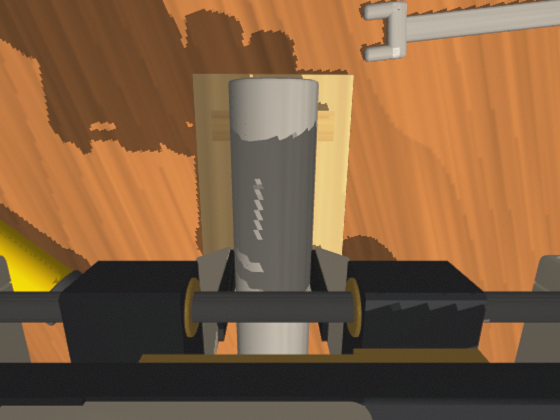

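```bash
python3 - <<'E'
from cyl import *
c,a,z,tilt,rms,foot,n=fit("w10",.098,.15,(225,70,325,235),71.7,.119); print(c,a,z,tilt,rms,foot,n)
s=get_state();M=R.from_quat(s["tcp_rot"]).as_matrix();print("yaw",np.degrees(np.arctan2(M[1,0],M[0,0])),M.T@(np.array([*foot,z])-s["tcp_pos"]))
E
```

```text
[ 0.56666402 -0.18315681] 71.62630686186817 0.11869362273643241 0.4967756812583337 0.0005328232314743763 [ 0.57638134 -0.15390061] 13270
yaw 71.79356747962916 [ 0.08898106  0.00161094 -0.02436588]
```

```bash
python3 -m jog '[[[0.3,0,-1],0],[[1.5,-0.5,-2.5],0],[[3.7,-1.4,-4.5],-2],[[6.7,-2.6,-6],-5],[[9.9,-3.8,-6.6],-9]]'; python3 - <<'E'
from h import *
s=get_state();M=R.from_quat(s["tcp_rot"]).as_matrix();print("yaw",np.degrees(np.arctan2(M[1,0],M[0,0])),s["tcp_pos"],(M.T@(np.array([.5281,.1306,.16])-s["tcp_pos"])*100).round(2))
E
```

```text
clock: 20.98
tcp_pos: [0.5419, -0.1296, 0.162]
tcp_rot: [0.76, 0.65, 0.001, 0.001]
contact_force: [-0.1, -0.0, -5.6]
finger_gap: 0.0378
yaw 81.01913737498565 [ 0.54192378 -0.12959261  0.16197509] [25.48 -5.43  0.17]
```

```bash
python3 -m jog '[[[3.5,-0.7,0],-4],[[7.2,-1.5,0],-9],[[11,-2.3,0],-14],[[14.8,-3.1,0],-19],[[18.5,-3.9,0],-23]]'; python3 - <<'E'
from h import *
s=get_state();M=R.from_quat(s["tcp_rot"]).as_matrix();print("yaw",np.degrees(np.arctan2(M[1,0],M[0,0])),s["tcp_pos"],(M.T@(np.array([.5281,.1306,.14])-s["tcp_pos"])*100).round(2))
E
```

```text
clock: 21.6
tcp_pos: [0.532, 0.0599, 0.1609]
tcp_rot: [0.615, 0.788, 0.001, 0.0]
contact_force: [0.2, -0.7, -5.7]
finger_gap: 0.0374
yaw 104.08317134664432 [0.53195245 0.05985422 0.16094334] [6.96 1.34 2.1 ]
```

```bash
python3 -m jog '[[[3,0.6,0.5],-0.5],[[5.5,1.1,1.2],-0.8],[[6.8,1.3,1.8],-0.8],[[7,1.35,2.1],-0.8],[[7,1.35,2.1],-0.8]]'; python3 - <<'E'
from cyl import *
s=get_state();M=R.from_quat(s["tcp_rot"]).as_matrix();print("yaw",np.degrees(np.arctan2(M[1,0],M[0,0])),s["tcp_pos"],(M.T@(np.array([.5281,.1306,.14])-s["tcp_pos"])*100).round(2))
grab("wrist","w11")
E
```

```text
clock: 22.22
tcp_pos: [0.529, 0.1278, 0.1385]
tcp_rot: [0.611, 0.791, -0.0, 0.0]
contact_force: [0.2, 0.2, -5.3]
finger_gap: 0.0388
yaw 104.60414511130985 [0.52900292 0.12781664 0.13848812] [ 0.29 -0.02 -0.15]
```

View pics/w11.png

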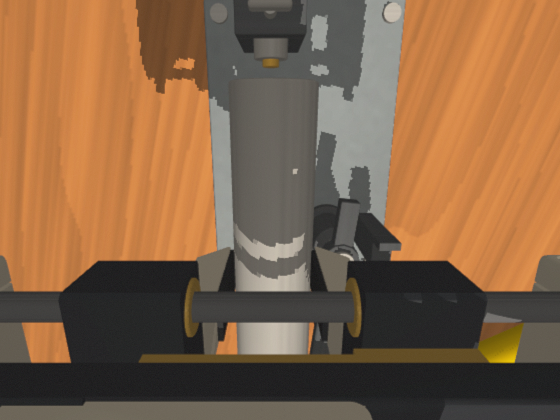

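```bash
python3 - <<'E'
from cyl import *
p,d,T,K=load("w11"); c=vision.camera_params("wrist"); Tc=np.array(c["T_tool_cam"]); X=cloud(d,Tc,K); W=cloud(d,T,K)
crop(p,200,0,350,110,5,"w11c")
hsv=cv2.cvtColor(p,cv2.COLOR_RGB2HSV)
m=(hsv[...,1]>110)&(hsv[...,0]>12)&(hsv[...,0]<32); m[:52]=0;m[75:]=0;m[:,:255]=0;m[:,290:]=0
print("pin",m.sum(),X[m].mean(0)*1000, np.argwhere(m).min(0),np.argwhere(m).max(0))
r=(W[...,2]>.055)&(W[...,2]<.08); r[:36]=0;r[62:]=0;r[:,:245]=0;r[:,300:]=0
for v in(42,46,50,54): 
    u=np.where(r[v])[0]; print(v,u.min(),u.max(),X[v,u,1].min()*1000,X[v,u,1].max()*1000,W[v,u,2].max())
b=(W[...,2]>.075)&(W[...,2]<.09); b[40:]=0
if b.sum(): P=X[b]; print("bracket",P[:,1].min()*1000,P[:,1].max()*1000)
c_,a,z,tilt,rms,foot,n=fit("w11",.145,.2,(225,75,325,235),104.7,.163); print(a,z,tilt,rms); s=get_state();M=R.from_quat(s["tcp_rot"]).as_matrix(); print(M.T@(np.array([*foot,z])-s["tcp_pos"]), np.degrees(np.arctan2(M[1,0],M[0,0])))
# plate angle
g=(abs(W[...,2]-.012)<.003)&(hsv[...,1]<75); g[250:]=0; g=cv2.morphologyEx(g.astype(np.uint8),cv2.MORPH_OPEN,np.ones((3,3)))
E=[];E2=[]
for v in range(100,240,5):
    u=np.where(g[v])[0]; E.append(W[v,u.min()])
E=np.array(E); k=np.polyfit(E[:,1],E[:,0],1); print("plate left edge dir",90-np.degrees(np.arctan(k[0])), "edge in tool y", [(M.T@(e-s["tcp_pos"]))[1].round(4) for e in E[::6]])
E
```

```text
pin 137 [107.85260156  -0.22657473  71.97757974] [ 59 263] [ 67 278]
42 245 299 -18.260762007572545 20.167907874657892 0.07370671647195928
46 254 287 -11.786799552671509 11.496112511503203 0.07266783369418467
50 254 287 -11.907674067625182 11.515977861629217 0.07289383142909733
54 254 287 -11.919781486062936 11.546997322925662 0.07290226001510208
bracket -23.433909868894567 22.664865430161367
104.41810090342163 0.16305982742993547 0.5417337434958689 0.0005310950322647505
[ 0.0884866   0.00133871 -0.0244677 ] 104.56814204990958
plate left edge dir 104.86463740225969 edge in tool y [np.float64(-0.0547), np.float64(-0.0544), np.float64(-0.0546), np.float64(-0.0543), np.float64(-0.0538)]
```

View pics/w11c.png

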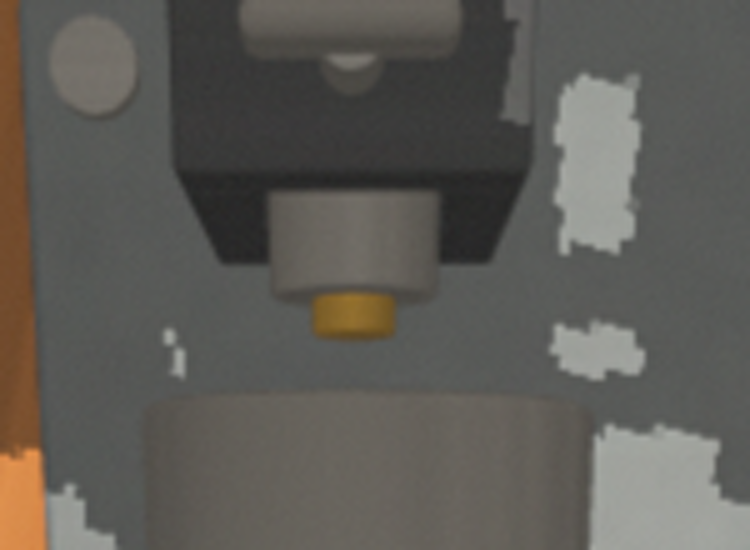

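```bash
python3 -m jog '[[[0,-0.07,1],-0.4],[[0,-0.07,3],-0.4],[[0,-0.07,5],-0.4],[[0,-0.07,7],-0.4],[[0,-0.07,8.5],-0.4]]';python3 -m jog '[[[0,0,0.5],0],[[0,0,0.8],0],[[0,0,0.8],0]]'; python3 - <<'E'
from h import *
s=get_state();M=R.from_quat(s["tcp_rot"]).as_matrix();print("yaw",np.degrees(np.arctan2(M[1,0],M[0,0])),s["tcp_pos"],s["contact_force"])
E
```

```text
clock: 22.9
tcp_pos: [0.5281, 0.1274, 0.0521]
tcp_rot: [0.609, 0.793, -0.0, -0.0]
contact_force: [-0.1, -0.1, -6.6]
finger_gap: 0.0381
clock: 23.28
tcp_pos: [0.5288, 0.128, 0.0457]
tcp_rot: [0.609, 0.793, 0.0, 0.0]
contact_force: [-0.1, 0.6, -6.0]
finger_gap: 0.038
yaw 104.9965802763992 [0.52877865 0.12803017 0.04572958] [-0.10987879  0.56768145 -6.02757672]
```

```bash
python3 -m jog '[[[0,0,0.3],0],[[0,0,0.6],0],[[0,0,0.6],0]]';python3 -m jog '[[[0,0,0.15],0],[[0,0,0.3],0],[[0,0,0.3],0]]'
```

```text
clock: 23.65
tcp_pos: [0.5283, 0.128, 0.0392]
tcp_rot: [0.609, 0.793, -0.0, -0.0]
contact_force: [-0.2, 0.6, -6.3]
finger_gap: 0.0382
clock: 24.02
tcp_pos: [0.528, 0.1279, 0.0363]
tcp_rot: [0.609, 0.793, -0.0, -0.0]
contact_force: [-1.2, -0.8, -3.1]
finger_gap: 0.0381
```

```bash
python3 - <<'E'
from cyl import *
s=get_state();M=R.from_quat(s["tcp_rot"]).as_matrix();print(s["contact_force"],s["ft_torque"],s["tcp_pos"])
p,d,T,c=grab("wrist","w12"); W=cloud(d,T,[c["fx"],c["fy"],c["cx"],c["cy"]])
c_,a,z,tilt,rms,foot,n=fit("w12",.062,.1,(225,60,325,235),104.9,.062); print(a,z,tilt,rms, M.T@(np.array([*foot,z])-s["tcp_pos"]))
E
```

```text
[-1.16374079 -0.76506541 -3.14075636] [-0.1011477   0.22280081 -0.01618086] [0.52804042 0.1279492  0.03634157]
104.81002449313834 0.060290580936250365 -0.07764458151928257 0.0005349700698333824 [ 0.08821771  0.00152336 -0.02395417]
```

View pics/w12.png

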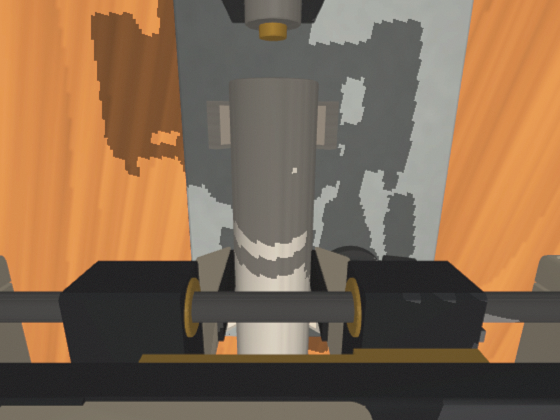

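```bash
python3 -m jog '[[[0,0,0.05],0],[[0,0,0.1],0],[[0,0,0.1],0]]'; python3 -m jog '[[[0.2,0,0],0],[[0.4,0,0],0],[[0.6,0,0],0],[[0.8,0,0],0],[[0.8,0,0],0]]'; python3 - <<'E'
from cyl import *
s=get_state();M=R.from_quat(s["tcp_rot"]).as_matrix();print("tool force",M.T@s["contact_force"],s["tcp_pos"])
p,d,T,c=grab("wrist","w13"); K=[c["fx"],c["fy"],c["cx"],c["cy"]]; X=cloud(d,np.array(c["T_tool_cam"]),K)
crop(p,200,0,350,110,5,"w13c")
for u in(268,272,276): print(u,[(v,*(X[v,u,[0,2]]*1000).round(1)) for v in range(14,90,4)])
E
```

```text
clock: 24.45
tcp_pos: [0.5281, 0.1279, 0.0362]
tcp_rot: [0.609, 0.793, -0.0, -0.0]
contact_force: [-5.8, -1.7, 5.3]
finger_gap: 0.0381
clock: 25.08
tcp_pos: [0.526, 0.135, 0.036]
tcp_rot: [0.609, 0.793, -0.001, 0.0]
contact_force: [-5.1, -4.4, 3.7]
finger_gap: 0.0381
tool force [-2.91851042 -6.05086065 -3.69651595] [0.52595039 0.13500855 0.03597141]
268 [(14, np.float64(112.1), np.float64(-36.5)), (18, np.float64(111.0), np.float64(-35.3)), (22, np.float64(109.9), np.float64(-33.9)), (26, np.float64(107.9), np.float64(-36.6)), (30, np.float64(106.5), np.float64(-36.2)), (34, np.float64(105.0), np.float64(-36.4)), (38, np.float64(103.8), np.float64(-35.4)), (42, np.float64(103.4), np.float64(-29.6)), (46, np.float64(101.9), np.float64(-29.5)), (50, np.float64(100.1), np.float64(-30.8)), (54, np.float64(98.8), np.float64(-29.3)), (58, np.float64(98.2), np.float64(-22.5)), (62, np.float64(102.2), np.float64(22.9)), (66, np.float64(100.2), np.float64(23.3)), (70, np.float64(98.1), np.float64(23.4)), (74, np.float64(96.0), np.float64(23.6)), (78, np.float64(88.0), np.float64(-44.7)), (82,
[... 1042 characters left out ...]
35.5)), (26, np.float64(108.1), np.float64(-35.4)), (30, np.float64(106.4), np.float64(-36.7)), (34, np.float64(105.3), np.float64(-35.1)), (38, np.float64(103.8), np.float64(-35.1)), (42, np.float64(103.5), np.float64(-29.0)), (46, np.float64(102.0), np.float64(-28.7)), (50, np.float64(100.2), np.float64(-30.2)), (54, np.float64(98.6), np.float64(-30.7)), (58, np.float64(98.3), np.float64(-21.6)), (62, np.float64(102.4), np.float64(23.8)), (66, np.float64(100.2), np.float64(23.6)), (70, np.float64(97.9), np.float64(21.8)), (74, np.float64(96.1), np.float64(25.0)), (78, np.float64(88.1), np.float64(-43.4)), (82, np.float64(86.6), np.float64(-44.4)), (86, np.float64(85.2), np.float64(-43.2))]
```

View pics/w13c.png

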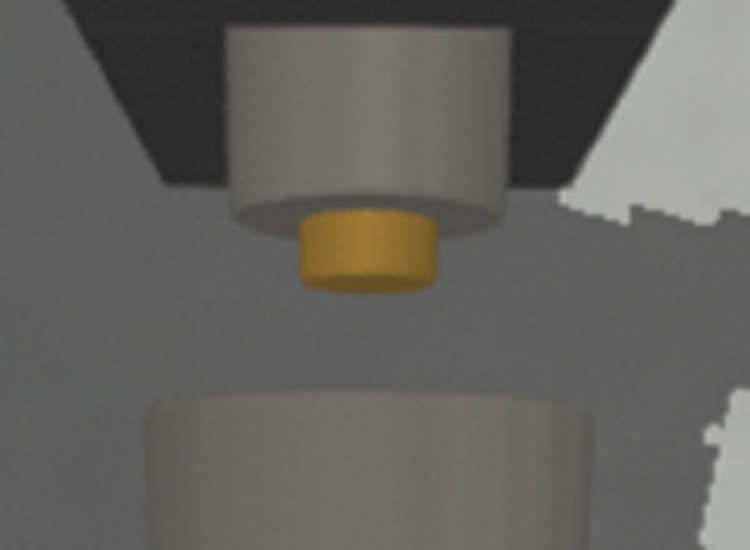

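```bash
python3 -m jog '[[[0,-0.1,-0.05],0],[[0.3,-0.12,-0.05],0],[[0.6,-0.12,-0.05],0],[[0.9,-0.12,-0.05],0],[[0.9,-0.12,-0.05],0]]'; cat > st.py <<'E'
from h import *
s=get_state();M=R.from_quat(s["tcp_rot"]).as_matrix();F=M.T@s["contact_force"]; t=np.array([.5237,.1470])
fy=(np.array(s["tcp_pos"][:2])-t)@[-.2571,.9664]
print("F tool",F.round(1),"torque",(M.T@s["ft_torque"]).round(2),"fixture y mm",(fy*1000).round(2),"z",s["tcp_pos"][2])
E
python3 st.py;  python3 - <<'E'
from h import *
p,d,T,c=grab("wrist","w14"); K=[c["fx"],c["fy"],c["cx"],c["cy"]]; X=cloud(d,np.array(c["T_tool_cam"]),K)
crop(p,200,0,350,110,5,"w14c")
for u in(268,272,276): print(u,[(v,*(X[v,u,[0,2]]*1000).round(1).tolist()) for v in range(46,90,4)])
E
```

```text
clock: 25.75
tcp_pos: [0.5233, 0.1448, 0.036]
tcp_rot: [0.609, 0.793, 0.001, 0.0]
contact_force: [0.9, 1.2, -1.5]
finger_gap: 0.0383
F tool [0.9 1.2 1.5] torque [-0.3   0.1   0.02] fixture y mm -2.02 z 0.03603798687085579
268 [(46, 100.9, -35.2), (50, 99.4, -35.3), (54, 97.8, -36.4), (58, 96.3, -36.2), (62, 94.8, -36.0), (66, 93.5, -34.9), (70, 92.6, -29.0), (74, 90.9, -29.3), (78, 88.2, -43.0), (82, 86.5, -45.2), (86, 85.2, -43.7)]
272 [(46, 101.0, -34.7), (50, 99.3, -35.8), (54, 97.8, -36.2), (58, 96.5, -34.8), (62, 94.7, -36.9), (66, 93.5, -34.7), (70, 92.6, -29.1), (74, 90.9, -30.2), (78, 88.1, -44.3), (82, 86.6, -44.1), (86, 85.2, -44.0)]
276 [(46, 100.7, -36.4), (50, 99.4, -35.6), (54, 97.7, -36.6), (58, 96.3, -36.5), (62, 94.9, -35.4), (66, 93.4, -35.7), (70, 92.5, -29.8), (74, 90.9, -29.9), (78, 88.1, -43.5), (82, 86.7, -42.8), (86, 85.2, -43.6)]
```

View pics/w14c.png

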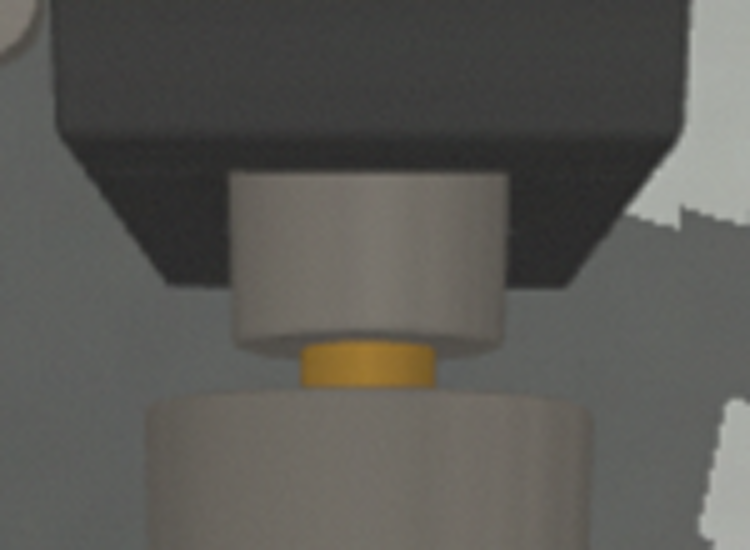

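```bash
python3 -m jog '[[[0.1,0,0],0],[[0.2,0,0],0],[[0.3,0,0],0],[[0.3,0,0],0]]'; python3 st.py; python3 -m jog '[[[0.05,0,0],0],[[0.05,0,0],0]]'; python3 st.py; python3 -m jog '[[[0.05,0,0],0],[[0.05,0,0],0]]'; python3 st.py
```

```text
clock: 26.3
tcp_pos: [0.5227, 0.1471, 0.0361]
tcp_rot: [0.609, 0.793, 0.0, 0.0]
contact_force: [2.9, -0.9, -1.4]
finger_gap: 0.0383
F tool [-1.6  2.5  1.4] torque [-0.65 -0.4   0.02] fixture y mm 0.37 z 0.0360513065619256
clock: 26.55
tcp_pos: [0.5225, 0.1476, 0.0361]
tcp_rot: [0.609, 0.793, 0.0, 0.0]
contact_force: [4.3, -1.0, -1.7]
finger_gap: 0.0381
F tool [-2.   3.9  1.7] torque [-0.86 -0.43  0.03] fixture y mm 0.87 z 0.036055300107027184
clock: 26.8
tcp_pos: [0.5223, 0.148, 0.0361]
tcp_rot: [0.609, 0.793, 0.0, 0.0]
contact_force: [5.1, -0.8, -2.5]
finger_gap: 0.0381
F tool [-2.1  4.7  2.5] torque [-0.97 -0.42  0.05] fixture y mm 1.37 z 0.03607927792260165
```

```bash
python3 -m jog '[[[0.05,0.12,0.02],0],[[0.05,0.12,0.02],0]]'; python3 st.py; python3 -m jog '[[[0.05,0,0],0],[[0.05,0,0],0]]'; python3 st.py; python3 -m jog '[[[0.05,0,0],0],[[0.05,0,0],0]]'; python3 st.py
```

```text
clock: 27.05
tcp_pos: [0.5224, 0.1483, 0.0359]
tcp_rot: [0.609, 0.793, -0.001, -0.0]
contact_force: [0.7, -5.4, 5.0]
finger_gap: 0.0381
F tool [-5.4 -0.7 -5. ] torque [ 0.15 -0.94  0.02] fixture y mm 1.61 z 0.03592329025924046
clock: 27.3
tcp_pos: [0.5222, 0.1488, 0.0359]
tcp_rot: [0.609, 0.793, -0.001, -0.0]
contact_force: [0.4, -5.5, 4.2]
finger_gap: 0.0386
F tool [-5.5 -1.  -4.2] torque [ 0.11 -0.93  0.01] fixture y mm 2.09 z 0.035933181727733014
clock: 27.55
tcp_pos: [0.5221, 0.1492, 0.0359]
tcp_rot: [0.609, 0.793, -0.001, -0.0]
contact_force: [-0.1, -5.1, 4.3]
finger_gap: 0.038
F tool [-4.9 -1.5 -4.3] torque [ 0.18 -0.95  0.01] fixture y mm 2.57 z 0.035949754418374835
```

```bash
python3 -m jog '[[[0.04,0,-0.01],0],[[0.04,0,-0.01],0]]'; python3 st.py; python3 -m jog '[[[0.04,0,0],0],[[0.04,0,0],0]]'; python3 st.py;python3 - <<'E'
from h import *
p,d,T,c=grab("wrist","w15"); K=[c["fx"],c["fy"],c["cx"],c["cy"]]; X=cloud(d,np.array(c["T_tool_cam"]),K)
crop(p,200,30,350,130,5,"w15c")
E
```

```text
clock: 27.8
tcp_pos: [0.5221, 0.1494, 0.0359]
tcp_rot: [0.609, 0.793, -0.001, 0.0]
contact_force: [0.6, -6.8, 3.8]
finger_gap: 0.0382
F tool [-6.7 -1.2 -3.7] torque [ 0.07 -1.16 -0.04] fixture y mm 2.7 z 0.03593563810675553
clock: 28.05
tcp_pos: [0.5221, 0.1494, 0.036]
tcp_rot: [0.609, 0.793, -0.001, 0.0]
contact_force: [0.3, -7.9, 4.0]
finger_gap: 0.0382
F tool [-7.7 -1.7 -4. ] torque [ 0.14 -1.45  0.02] fixture y mm 2.72 z 0.03595477128509095
```

View pics/w15c.png

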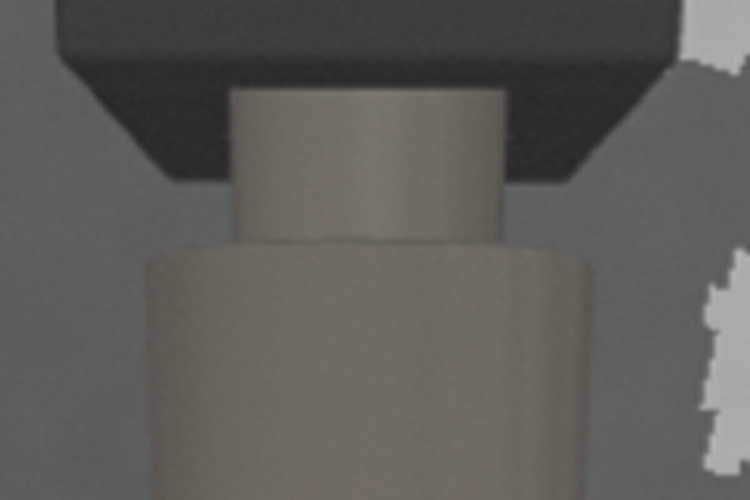

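```bash
python3 -m jog '[[[0.04,0,-0.01],0],[[0.04,0,-0.01],0]]'; python3 st.py
```

```text
clock: 28.35
tcp_pos: [0.5221, 0.1494, 0.036]
tcp_rot: [0.609, 0.793, -0.001, 0.0]
contact_force: [1.6, -9.1, 2.4]
finger_gap: 0.0383
F tool [-9.2 -0.8 -2.4] torque [ 0.06 -1.76 -0.04] fixture y mm 2.72 z 0.03595207462913249
```

```bash
python3 -m jog '[[[-0.1,0,0],0],[[-0.2,0,0],0]]'; python3 st.py; python3 -m jog '[[[0,0,0],0],[[0,0,0],0],[[0,0,0],0]]' -0.08; python3 st.py; python3 - <<'E'
from h import *
p,d,T,c=grab("wrist","w16"); crop(p,200,30,350,130,5,"w16c")
E
```

```text
clock: 28.6
tcp_pos: [0.5221, 0.1493, 0.0359]
tcp_rot: [0.609, 0.793, -0.0, -0.001]
contact_force: [-1.5, 1.0, 5.8]
finger_gap: 0.0381
F tool [ 1.3 -1.2 -5.8] torque [ 0.1   0.16 -0.01] fixture y mm 2.63 z 0.035942100883035503
clock: 28.98
tcp_pos: [0.5226, 0.1493, 0.0356]
tcp_rot: [0.609, 0.793, -0.0, -0.0]
contact_force: [-0.7, -0.1, -0.3]
finger_gap: 0.0498
F tool [ 0.1 -0.7  0.3] torque [-0.11 -0.05 -0.07] fixture y mm 2.47 z 0.03560044487846376
```

View pics/w16.png

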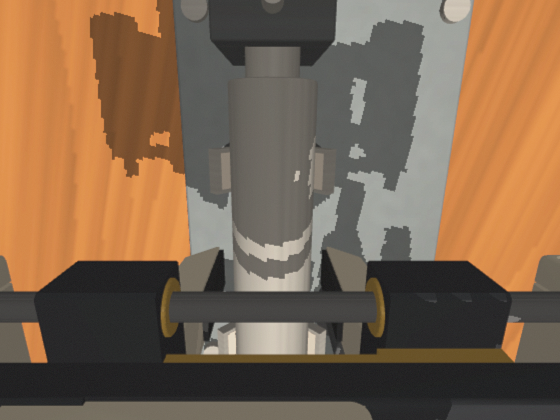

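```bash
python3 -m jog '[[[0,0,-1],0],[[0,0,-3],0],[[0,0,-7],0],[[0,0,-12],0],[[0,0,-15],0]]'; python3 -m jog '[[[-4,0,-2],0],[[-8,0,-2],0],[[-8,0,-2],0]]'; python3 - <<'E'
from cyl import *
p,d,T,c=grab("wrist","w17"); s=get_state(); print(s["tcp_pos"])
crop(p,180,0,380,150,4,"w17c")
E
```

```text
clock: 29.65
tcp_pos: [0.5236, 0.1492, 0.1893]
tcp_rot: [0.609, 0.793, 0.001, 0.001]
contact_force: [-0.5, -0.7, 0.0]
finger_gap: 0.0495
clock: 30.02
tcp_pos: [0.5441, 0.0695, 0.2067]
tcp_rot: [0.61, 0.792, 0.0, 0.001]
contact_force: [-0.4, -0.0, 0.0]
finger_gap: 0.0496
[0.54362219 0.07089058 0.20641065]
```

View pics/w17.png

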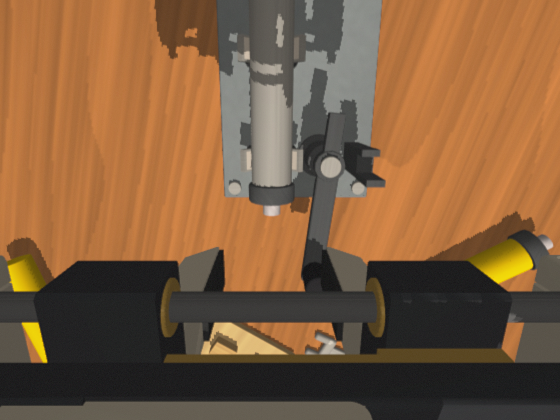

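View pics/w17c.png

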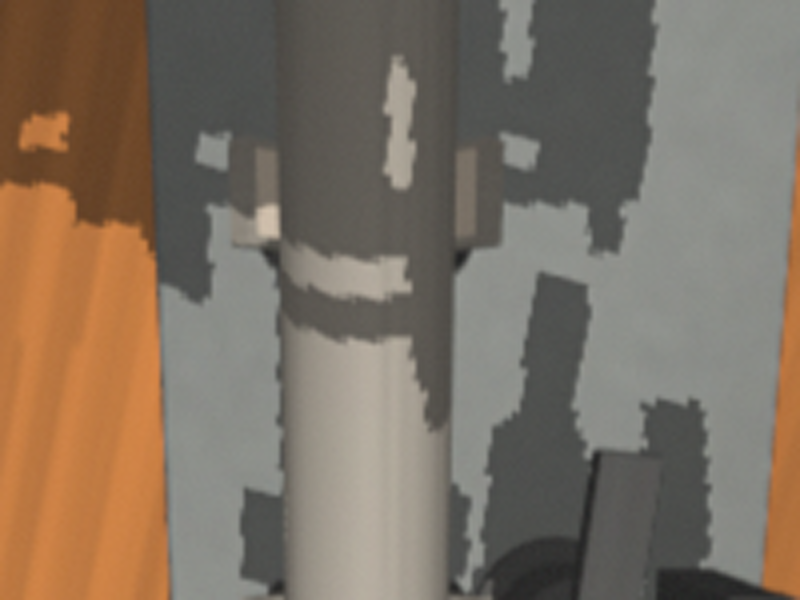

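```bash
python3 -m jog '[[[5,0,0],0],[[10,0,0],0],[[14,0,0],0],[[14,0,0],0],[[14,0,0],0]]'; python3 - <<'E'
from cyl import *
p,d,T,c=grab("wrist","w18"); s=get_state(); print(s["tcp_pos"])
crop(p,200,120,350,230,5,"w18c")
E
```

```text
clock: 30.7
tcp_pos: [0.5069, 0.2073, 0.2059]
tcp_rot: [0.608, 0.794, -0.0, 0.0]
contact_force: [0.2, 0.0, 0.6]
finger_gap: 0.0499
[0.50723532 0.20678541 0.20592931]
```

View pics/w18.png

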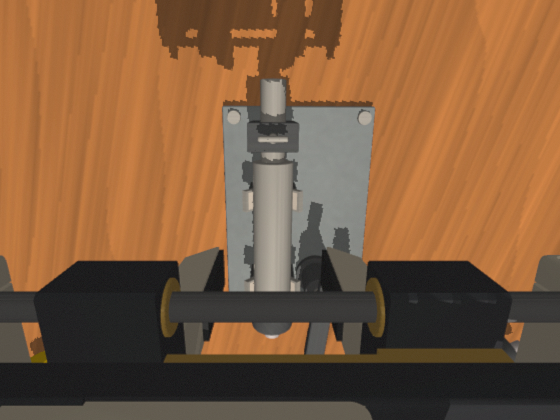

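View pics/w18c.png

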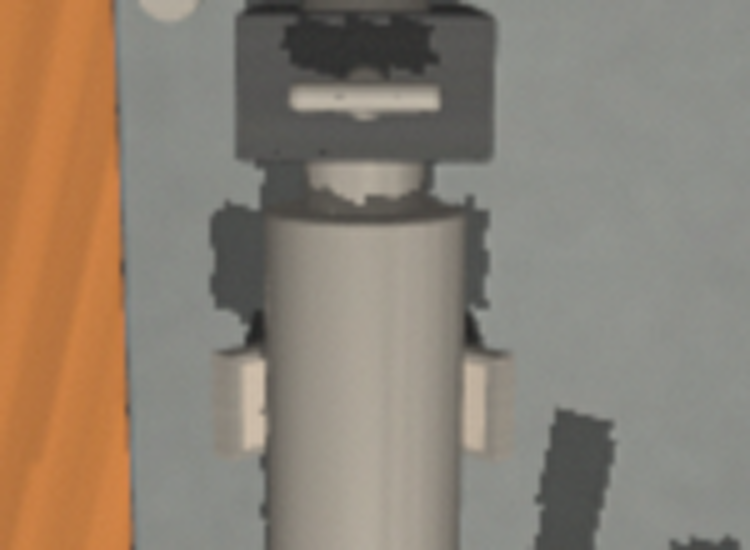

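```bash
python3 -m jog '[[[-5,1,0],0],[[-10,2,0],0],[[-15,3,1],0],[[-19,3.7,2.5],0],[[-21.3,4,4],0]]' -0.3; python3 -m jog '[[[0,0,0],0],[[0,0,0],0]]'; python3 - <<'E'
from h import *
s=get_state();M=R.from_quat(s["tcp_rot"]).as_matrix();print("yaw",np.degrees(np.arctan2(M[1,0],M[0,0])),s["tcp_pos"],(M.T@(np.array([.6005,.0121,.0955])-s["tcp_pos"])*100).round(2))
p,d,T,c=grab("wrist","w19"); X=cloud(d,T,[c["fx"],c["fy"],c["cx"],c["cy"]]); k=(X[...,2]>.122)&(X[...,2]<.14)&(np.hypot(X[...,0]-.6,X[...,1]-.012)<.03); print(k.sum()); 
if k.sum()>20: P=X[k]; print((P.min(0)+P.max(0))/2)
E
```

```text
clock: 31.38
tcp_pos: [0.6016, 0.0086, 0.1651]
tcp_rot: [0.61, 0.792, -0.0, 0.0]
contact_force: [0.2, 0.2, 0.5]
finger_gap: 0.0598
clock: 31.62
tcp_pos: [0.6008, 0.0124, 0.1662]
tcp_rot: [0.609, 0.793, 0.0, -0.0]
contact_force: [0.2, 0.7, 0.3]
finger_gap: 0.0599
yaw 105.01113431208789 [0.6008002  0.01237825 0.16616962] [-0.02 -0.04  7.07]
887
[0.60236178 0.00941815 0.12722549]
```

View pics/w19.png

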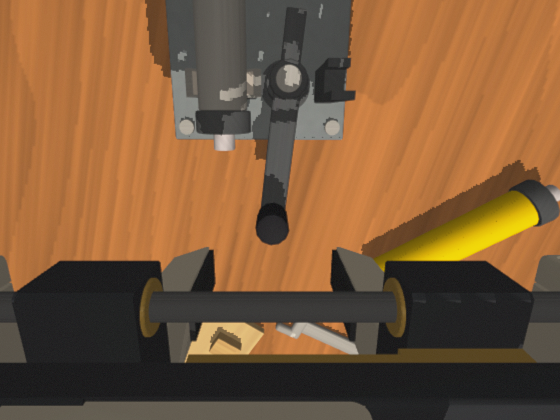

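```bash
python3 -m jog '[[[-0.25,0,3],0],[[-0.25,0,6],0],[[-0.25,0,7],0],[[-0.25,0,7],0]]'; python3 -m jog '[[[0,0,0],0],[[0,0,0],0],[[0,0,0],0],[[0,0,0],0],[[0,0,0],0]]' 1; python3 st.py; python3 - <<'E'
from h import *
s=get_state(); print(s["finger_gap"])
E
```

```text
clock: 32.17
tcp_pos: [0.6017, 0.0099, 0.0963]
tcp_rot: [0.608, 0.794, 0.0, 0.0]
contact_force: [1.2, 0.6, -0.6]
finger_gap: 0.0594
clock: 32.8
tcp_pos: [0.6017, 0.009, 0.096]
tcp_rot: [0.609, 0.793, -0.0, 0.0]
contact_force: [-0.3, -1.2, 0.3]
finger_gap: 0.0227
F tool [-1.  -0.6 -0.3] torque [-0.07 -0.09  0.07] fixture y mm -153.46 z 0.09599580069555189
0.022703617186086263
```

```bash
sed -i 's/P=np.array.*/P=np.array([.5871,.1111])/' arc.py; python3 -m jog '[[[0,0,-0.5],0],[[0,0,-1],0],[[0,0,-1.5],0],[[0,0,-2.1],0],[[0,0,-2.1],0]]';python3 arc.py -9
```

```text
clock: 33.42
tcp_pos: [0.6004, 0.0105, 0.1155]
tcp_rot: [0.609, 0.793, -0.0, -0.002]
contact_force: [0.6, 5.3, -10.5]
finger_gap: 0.0224
[0.60043923 0.01049504 0.11554225] [  0.61005078   5.25043438 -10.4984293 ] 0.0224261078304357
bar angle 82.652801337659 r 0.10148542881101331 yaw 105.01618579759784
[ 0.33 -1.56  0.01] 9.0
[ 0.9  -3.04  0.01] 18.0
[ 1.7  -4.42  0.02] 27.0
[ 2.7  -5.66  0.02] 36.0
[ 3.88 -6.73  0.03] 45.0
```

```bash
python3 -m jog '[[[0.33,-1.56,0],9],[[0.9,-3.04,-0.05],18],[[1.7,-4.42,-0.05],27],[[2.7,-5.66,-0.1],36],[[3.88,-6.73,-0.1],45]]';python3 arc.py -6.5
```

```text
clock: 34.05
tcp_pos: [0.5259, 0.0297, 0.1169]
tcp_rot: [0.867, 0.498, -0.0, -0.001]
contact_force: [3.8, 3.9, -13.4]
finger_gap: 0.0226
[0.52591507 0.02971296 0.11693773] [  3.81094911   3.94788487 -13.40647049] 0.022556253727775276
bar angle 38.16498589233265 r 0.1018206577035797 yaw 59.69259914688343
[ 0.2  -1.14  0.  ] 6.5
[ 0.52 -2.25  0.  ] 13.0
[ 0.97 -3.31  0.  ] 19.5
[ 1.54 -4.31  0.01] 26.0
[ 2.22 -5.25  0.01] 32.5
```

```bash
python3 -m jog '[[[0.2,-1.14,0],6.5],[[0.52,-2.25,0],13],[[0.97,-3.31,0],19.5],[[1.54,-4.31,0],26],[[2.22,-5.25,0],32.5]]'; python3 -m jog '[[[0,0,0],0]]'; python3 arc.py -1.5
```

```text
clock: 34.67
tcp_pos: [0.4923, 0.0746, 0.1172]
tcp_rot: [0.972, 0.236, -0.0, 0.0]
contact_force: [4.3, 1.5, -12.3]
finger_gap: 0.0226
clock: 34.8
tcp_pos: [0.4922, 0.0749, 0.1174]
tcp_rot: [0.971, 0.239, -0.0, 0.0]
contact_force: [3.3, 1.5, -12.9]
finger_gap: 0.0224
[0.49224571 0.07486281 0.11740337] [  3.26117997   1.49815834 -12.91797053] 0.0224167978400183
bar angle 6.008359352545897 r 0.10154048180671837 yaw 27.60308820929667
[ 0.03 -0.26 -0.  ] 1.5
[ 0.08 -0.53 -0.  ] 3.0
[ 0.12 -0.79 -0.  ] 4.5
[ 0.18 -1.05 -0.  ] 6.0
[ 0.24 -1.31 -0.  ] 7.5
```

```bash
python3 -m jog '[[[0.03,-0.26,0],1.5],[[0.08,-0.53,0],3],[[0.12,-0.79,0],4.5],[[0.16,-0.97,0],5.5],[[0.16,-0.97,0],5.5]]'; python3 arc.py -1;python3 st.py; python3 - <<'E'
from h import *
p,d,T,c=grab("scene","s5"); crop(p,290,100,400,220,5,"s5c")
p,d,T,c=grab("wrist","w20")
E
```

```text
clock: 35.42
tcp_pos: [0.4893, 0.084, 0.1179]
tcp_rot: [0.982, 0.191, 0.0, 0.0]
contact_force: [3.7, -0.5, -12.5]
finger_gap: 0.0224
[0.48932722 0.0840414  0.11790322] [  3.69346451  -0.54785513 -12.5090781 ] 0.022422902390766268
bar angle 0.569418655914955 r 0.10144794209800073 yaw 21.995130158433327
[ 0.02 -0.18 -0.  ] 1.0
[ 0.05 -0.35 -0.  ] 2.0
[ 0.07 -0.53 -0.  ] 3.0
[ 0.1 -0.7 -0. ] 4.0
[ 0.14 -0.87 -0.  ] 5.0
F tool [ 3.2  1.9 12.5] torque [-0.32  0.62  0.14] fixture y mm -52.01 z 0.11790322498333691
```

View pics/w20.png

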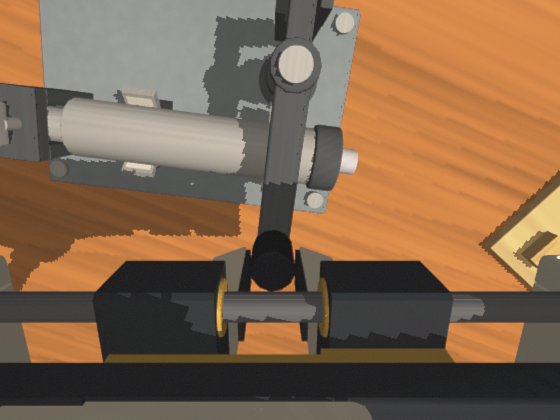

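View pics/s5c.png

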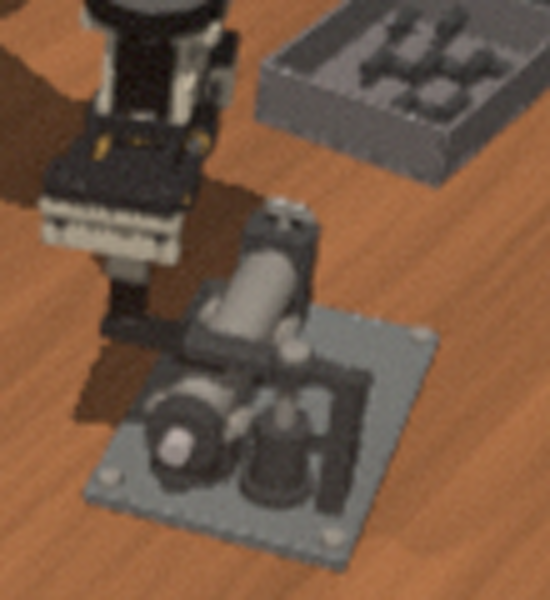

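```bash
python3 -m jog '[[[0.02,-0.12,0],0.6],[[0.02,-0.12,0],0.6]]'; python3 arc.py -1;python3 st.py; python3 -m jog '[[[0,0,0.4],0],[[0,0,0.8],0],[[0,0,1.1],0],[[0,0,1.3],0]]'; python3 arc.py -1;python3 st.py
```

```text
clock: 35.78
tcp_pos: [0.489, 0.0851, 0.1179]
tcp_rot: [0.983, 0.186, 0.0, 0.0]
contact_force: [4.4, -1.1, -11.6]
finger_gap: 0.0224
[0.48904362 0.08511264 0.11793226] [  4.35562361  -1.13166806 -11.56464385] 0.022363327071244693
bar angle -0.05644989165853609 r 0.10144159515330528 yaw 21.389948199149657
[ 0.02 -0.18 -0.  ] 1.0
[ 0.05 -0.35 -0.  ] 2.0
[ 0.07 -0.53 -0.  ] 3.0
[ 0.11 -0.7  -0.  ] 4.0
[ 0.14 -0.87 -0.  ] 5.0
F tool [ 3.6  2.6 11.6] torque [-0.44  0.61  0.07] fixture y mm -50.9 z 0.11793226087970786
clock: 36.28
tcp_pos: [0.4886, 0.0851, 0.1047]
tcp_rot: [0.983, 0.186, -0.0, 0.0]
contact_force: [0.2, -1.8, -7.6]
finger_gap: 0.0228
[0.48864467 0.08509743 0.10466132] [ 0.15955859 -1.77024978 -7.56634776] 0.02277223803538892
bar angle -0.10568673264350714 r 0.10183116448340006 yaw 21.397541724056264
[ 0.02 -0.18 -0.  ] 1.0
[ 0.05 -0.35 -0.  ] 2.0
[ 0.08 -0.53 -0.  ] 3.0
[ 0.11 -0.7  -0.  ] 4.0
[ 0.14 -0.88 -0.  ] 5.0
F tool [-0.5  1.7  7.6] torque [-0.4 -0.1  0.1] fixture y mm -50.81 z 0.10466132476881368
```

```bash
python3 -m jog '[[[0,0,0.1],0],[[0,0,0.2],0],[[0,0,0.2],0]]'; python3 -m jog '[[[0,0,0.1],0],[[0,0,0.1],0]]'; python3 -m jog '[[[0,0,0.1],0],[[0,0,0.1],0]]';
```

```text
clock: 36.65
tcp_pos: [0.4885, 0.0851, 0.1035]
tcp_rot: [0.983, 0.186, -0.0, 0.0]
contact_force: [-3.9, -3.1, -0.2]
finger_gap: 0.0226
clock: 36.9
tcp_pos: [0.4882, 0.0849, 0.103]
tcp_rot: [0.983, 0.186, -0.0, 0.0]
contact_force: [-6.0, -4.3, 6.6]
finger_gap: 0.0226
clock: 37.15
tcp_pos: [0.488, 0.0848, 0.1026]
tcp_rot: [0.983, 0.186, -0.001, 0.0]
contact_force: [-9.4, -5.3, 11.1]
finger_gap: 0.0225
```

```bash
python3 -m jog '[[[0,0,-0.1],0],[[0,0,-0.2],0],[[0,0,-0.2],0]]'; python3 -m jog '[[[0,0,0],0],[[0,0,0],0],[[0,0,0],0],[[0,0,0],0]]' 0.2; python3 -m jog '[[[0,0,0],0],[[0,0,0],0],[[0,0,0],0]]' -0.1;  python3 -m jog '[[[0,0,-1],0],[[0,0,-4],0],[[0,0,-9],0],[[0,0,-14],0],[[0,0,-17],0]]'; python3 - <<'E'
from h import *
grab("wrist","w21"); p,d,T,c=grab("scene","s6"); crop(p,290,100,400,220,5,"s6c")
p,d,T,K=load("w21"); X=cloud(d,T,K); k=(X[...,2]>.125)&(X[...,2]<.16)&(np.hypot(X[...,0]-.489,X[...,1]-.085)<.03); P=X[k]; print(len(P),(P.min(0)+P.max(0))/2,np.median(P[:,2]))
E
```

```text
clock: 37.52
tcp_pos: [0.4885, 0.0851, 0.1034]
tcp_rot: [0.983, 0.186, -0.0, 0.0]
contact_force: [-5.1, -3.5, 2.2]
finger_gap: 0.0224
clock: 38.02
tcp_pos: [0.4893, 0.0853, 0.103]
tcp_rot: [0.983, 0.186, 0.0, 0.0]
contact_force: [-0.4, 0.4, 0.1]
finger_gap: 0.0368
clock: 38.4
tcp_pos: [0.489, 0.0852, 0.1029]
tcp_rot: [0.983, 0.186, -0.0, 0.0]
contact_force: [-0.3, -0.6, 0.3]
finger_gap: 0.0505
clock: 39.02
tcp_pos: [0.4896, 0.0853, 0.2764]
tcp_rot: [0.983, 0.186, 0.002, 0.0]
contact_force: [0.0, 0.0, 0.0]
finger_gap: 0.0504
451 [0.48877186 0.0836739  0.13159283] 0.1350687839167799
```

View pics/w21.png

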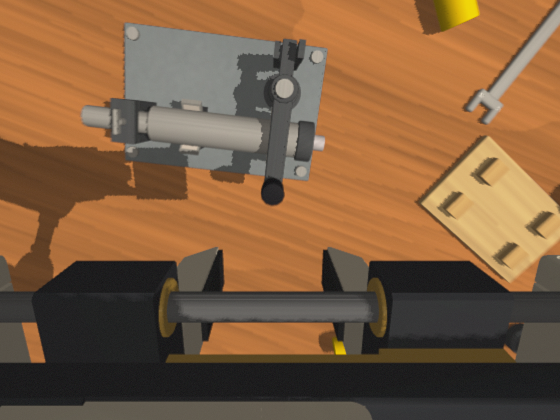

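View pics/s6c.png

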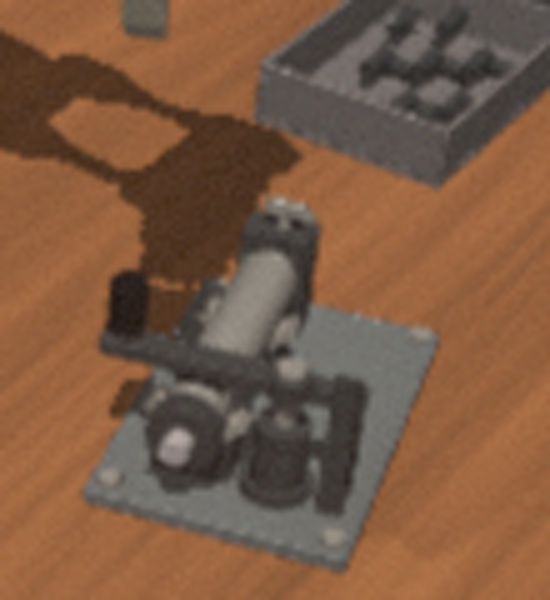

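```bash
python3 - <<'E'
from h import *
p=load("w21")[0]; crop(p,75,25,335,215,3,"w21c")
E
```

```text
(no output)
```

View pics/w21c.png

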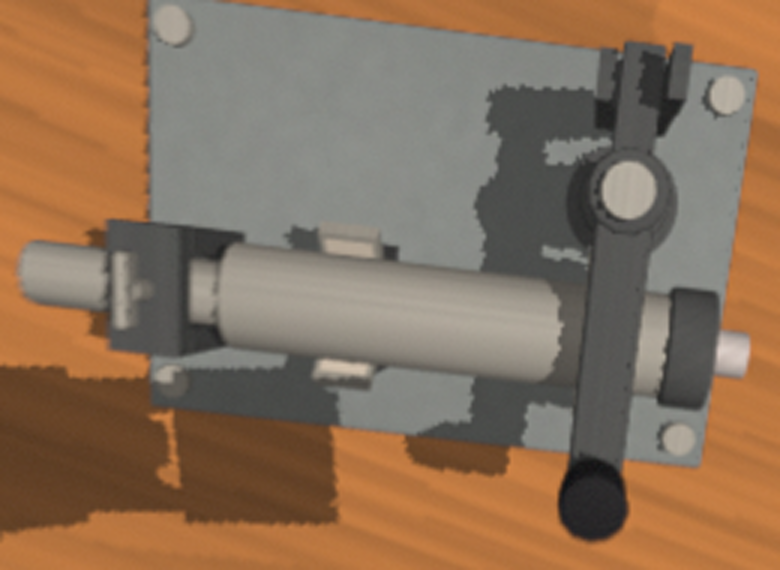

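```bash
python3 -m jog '[[[0,0,0],0],[[0,0,0],0]]'; python3 - <<'E'
from workcell import order
print(order.finish_job())
E
```

```text
clock: 39.38
tcp_pos: [0.4883, 0.0852, 0.2717]
tcp_rot: [0.983, 0.186, -0.001, -0.0]
contact_force: [0.3, -0.3, 0.1]
finger_gap: 0.0505
the job is handed in; nothing more can be done
None
```

The job is done and handed in at 39.4 s, but I dropped the barrel once on the way, which breaks "drop nothing".

- **What I did:** I lifted the clamp bar and turned it aside. I laid the barrel in the V-rests with its foot towards the stop and slid it home by feel. Then I turned the bar back over the barrel and let it down into its fork.
- **The drop:** On the first pick, the jaws held the barrel above its axis and it slipped out when I lifted too fast. It fell a few centimetres and landed back on its wooden rest. I gripped it about 6 mm lower, lifted more slowly, and it held from there to the bed.
- **Stop:** The barrel stopped against the stop about where the camera had put the stop's face. The tool force at that moment was 9.2 N, of which about 5 N was sliding friction. I had no direct reading of whether the stop rod shifted, but the force stayed below its 12 N slip limit.
- **Barrel and clamp bar:** The last pictures show the foot flush on the stop with no brass pin visible, and the bar's tail between the fork lugs. The knob stands about 5 mm above its lowest position, which fits the bar resting on the barrel.
- **While lowering the bar:** I pressed it down with about 11 N for a moment, then eased off before letting go.
- **Measurement disagreement:** The wrist camera read about 1.5 mm to one side of where the gripper actually closed. I corrected for this.
- **Other things on the bench:** I did not touch them on purpose, and no unexpected force showed up.

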